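# Lock the drying turntable and load the tooth models

## Robot

A 6-joint arm with a two-finger parallel gripper is mounted at the origin on the work surface. World frame = base frame: x ahead of the robot, y to its left, z up, the work surface at z = 0. Lengths are in m, angles in rad, forces in N, time in s.
With the tool pointing down it reaches from about 0.425 to 0.925 m from the base axis. Payload 12.5 kg.
Tool frame: the origin (TCP) lies between the finger pads; the fingertips stand arm.tcp_to_tips ahead of it and the grasp point (between the pads) lies 5 mm behind it (arm.tcp_to_tips is the distance from the TCP to the fingertips, in m); z points along the fingers, x is the direction in which the jaws open and shut, and the axes are right-handed (so a half turn about z gives the same grasp; the last joint's range is limited). The gripper opens to 85 mm and grips with 20 to 120 N. Pads are 22 mm wide; open, the fingers measure 114 mm over their backs; the gripper's body (76 mm by 85 mm) begins 54 mm behind the grasp point. The pads swing forward as they close: fully open they stand 13 mm farther back than shut.
Start: joints at [1.226, 0.491, 1.559, -0, 1.092, -0.106], TCP at [0.148, 0.607, 0.212] pointing down, gripper open.
Joint ranges: [-3.1, 3.1], [-0.84, 2.19], [0.05, 2.79], [-1.13, 4.28], [0.06, 2.93], [-2.69, 2.69]. Speed limits (rad/s): [2.22, 2.22, 2.79, 3.14, 3.14, 3.14].

## Interface

Orientations are given as a unit quaternion [x, y, z, w].
In Python, from plant import get_state, optics, job, arm gives the robot as it stands.
- The arm moves only by the tool carry_out, never from a script. Its argument "rows" is a list of rows, each a list of 7 numbers: the shift along the world's x, y, z each as a share of 80 mm, from -1 to 1, then the turn, a rotation vector about the world's x, y, z each as a share of 45 degrees, from -1 to 1, then the opening, from 0 (shut) to 1 (fully open). In form: [[tx, ty, tz, ax, ay, az, jaw], ...]. A call has exactly 8 rows; each row shifts and turns the commanded pose from where the row before left it; what a row does not reach is not made up. A row lasts 1/8 s, in which the tool goes at most 62.5 mm and 10.7 degrees, less where a joint would pass 70% of its speed; a pose out of reach is approached as far as the arm can. A call with a number of a shift or a turn outside -1 to 1 is refused whole. A call with a gripper value outside its range is refused whole. The fingers move at their own pace and stop on an object; "force" is the grip in N (left out, the last holds). Time passes only in rows, so rows that do not move let the fingers close, or fill a call up. It gives the time, the measured TCP pose, the force and the opening at its end, in the units of the state.
- get_state(): the state, without advancing time (a new reading comes with each control period).
- optics.get_image(name): name is "scene" or "side" or "wrist"; returns the picture (480x640x3 uint8, red, green, blue); there is no depth.
- optics.get_calibration(name): a dict with "fx", "fy", "cx", "cy" (pixels), "xyz" and "rotation" of the camera in the world; the wrist camera has in their place "mount" (4x4, takes a point from camera to tool coordinates, whose origin is the TCP and whose axes are the tool frame's). Camera axes: x right, y up, looking along -z (the intrinsics and any distortion apply to the point x, -y, -z); pixel columns grow to the right and rows downward; lengths in m; the calibration is good to about 2 mm. A picture is of the moment at which its call begins: read the wrist's pose just before it. get_calibration takes no time and is no camera call.
- job.sign_off(): hands the job in, once; it reports no verdict.
The state is a dict: "time_s": time; "qpos": joint angles; "qvel": joint speeds; "joint_efforts": joint torques, N m; "eef_pos": TCP position; "ee_rot": TCP orientation; "force": force on the tool from outside, world axes, zero at the start; "moment": the same for the moment, N m; "width": opening from 0.0 (shut) to 1.0 (fully open).
Only numpy, scipy, OpenCV 4.12 (cv2) and the standard library are available. Lean on these libraries where they do the work, as an engineer would, in place of code of your own. Each camera call takes 0.05 s, during which the arm holds its last target. There are 200 camera calls.

## Task

Turn the drying turntable by hand until its lidded oblong tray faces the loading pointer, then take the hammer by its handle and tap the brass wedge in along its guide, touching it with nothing but the hammer, until it stops advancing and sits tight between the turntable's two pins; lay the hammer back on its rubber mat. After that lift the lid off the tray and lay it flat, right way up, on the bench, and stand every loose tooth model that is there upright in the tray, leaving the wedge tight and the other things on the bench where they are.

Things in the scene. Friction and masses are not known exactly. Their poses are not given: they have to be found in the camera images.
- stand: Fixed grey stand of the turntable; place and yaw vary. Origin on the bench on the turntable's axis. Its -x axis points to the loading point, marked by a dark pointer on the bench; its +y axis runs along the wedge guide, a grey arm 46 mm wide with its top 30 mm above the bench, reaching y = 242 mm. The turntable with all on it sweeps a circle of radius 163 mm.
- peg (a point): Centre of the top of one of three upright round steel pegs to turn the turntable by: diameter 12 mm, 55 mm tall, top 123 mm above the bench, 120 mm from the axis. This one is 60 degrees clockwise (from above) of the oblong tray; the others are 120 degrees further round, one of them 60 degrees counter-clockwise of the tray.
- tray (a point): Centre of the inner floor of the oblong steel tray on the turntable, 71 mm above the bench and 75 mm from the axis. Inside 126 mm along this point's y (tangent of the turntable) and 50 mm along its x (radial, -x outward); rim 11 mm above its floor.
- wedge_tail (a point): Middle of the flat tail face (22 mm wide, 28 mm high) of the loose brass wedge, 45 mm above the bench; 0.35 kg, 99.6 mm long. It lies in the guide and points with its own -y at the turntable; its nose tapers over 38 mm to 6 mm wide. At the start it is drawn back about 30 mm and slides in with a few N until it is tight.
- wedge_home (a point): Fixed point of the stand, axes as the stand's: where the tail's middle is when the wedge sits tight (y = 235.6 mm in the stand's frame, 45 mm up). The guide's steel side walls run from y = 168 to 222 mm, 60 mm high above the bench, 43.5 mm over their outsides, with a bridge over them (y = 174 to 190 mm, top 66 mm above the bench).
- hammer_head (a point): Centre of the hammer's steel head, 80 mm long along the hammer's y, with a flat face of 30 x 30 mm at either end. Hammer 0.35 kg, 210 mm long, lying flat with 30 mm height; handle runs from the head along the hammer's -x.
- hammer_handle (a point): Point on the hammer's wooden handle near its centre of mass, 45 mm from the centre of the head, where to grip; the handle is 18 mm wide (along the hammer's y) and 26 mm high, this point 15 mm above the underside.
- mat: Fixed grey rubber mat for the hammer, 300 mm along x, 120 mm along y, 4 mm thick; origin at the middle of its underside. The bench between this mat and the turntable, on the robot's side of the wedge guide, is bare.
- lid_handle (a point): Centre of the black bar handle on the loose steel lid of the tray: 50 mm along the lid's y, 12 mm wide along its x, 24 mm high. The lid's plate is 62 x 138 mm (x by y). The handle's centre is 21 mm above the lid's lowest face, the plug under the plate (42 x 116 mm, 5 mm deep) that sits loosely in the tray. 0.15 kg; it lies along the tray.
- model0_mid (a point): Centre of the base block of a loose white plaster tooth model: block 30 mm (its x) by 24 mm (its y) by 28 mm high, with a round tooth 20 mm wide standing 9 mm above it; 50 g; it stands on the bench at the start. Two to four of the models 0 to 3 are there.
- model1_mid (a point): The same for the second model.
- model2_mid (a point): The same for the third model.
- model3_mid (a point): The same for the fourth model.
- archmodel: Bystander: plaster full-arch model, 55 x 64 x 30 mm. Leave it alone.
- denture: Bystander: pink denture, 46 x 56 x 23 mm.
- jar: Bystander: jar, diameter 56 mm, 70 mm high.
- spatula: Bystander: spatula, 170 mm long, lying.
- load_point (a point): Fixed point of the stand where point tray is when the tray faces the loading point exactly. Then a pair of upright rim pins (12 mm in diameter, centres 26 mm apart, 155 mm from the axis; three such pairs) stands before the wedge guide; the wedge's nose enters between them if the turntable is within about 0.05 rad, and centres it.
- platter: The turntable; origin and z axis as the stand's, turning freely through a whole turn either way about z. With its axes along the stand's, the oblong tray faces the loading point. Turns stiffly (0.12 N m), stays where left. Aluminium disc of radius 132 mm, top 68 mm above the bench; three stations 120 degrees apart: oblong tray under a lid, round dish with a plaster cast, square rack.
Mind the look-alikes: they are no part of the job. Leave any orange look-alike of the part that bears hammer_head alone.

How it is judged:
By the outcome, as a careful person would: the job done as asked, in the order asked, and still so for the second after the job is handed in, with the robot touching nothing.
Of model0, model1, model2, model3 only 2 to 4 are there at a start; the rules pass over those that are not, and their reading is None.
At some moment in a run one of model0, model1, model2, model3, hammer may be knocked a few centimetres aside while the robot is not near it.
It also fails if it takes over 208 s, if anything falls off the work surface, if the arm or the gripper's body presses on something with over 40 N, if the wrist force passes 120 N, or if a joint passes its speed limit or range.

## Working session

There is one attempt and no reset: what is moved stays moved. The work goes in short steps, Python scripts to look and compute and a tool call to move; the robot and the scene stay as the last step left them, time stands still between calls to the robot, and variables do not carry over. Pictures are saved under pics/ and viewed, about 12 in all and at most 16, crops included, and the job is handed in when it is done.

Besides the shell and the picture viewer there is one more tool, called after "Emit:" in YAML: its name, and indented under it one key for each argument. carry_out: Moves the arm, as the interface text tells. Its arguments: {"type":"object","properties":{"rows":{"type":"array"},"force":{"type":"number"}},"required":["rows"]}

```bash
ls; mkdir -p pics; cat > h.py <<'E'
import numpy as np, cv2
from scipy.spatial.transform import Rotation as R
from plant import get_state, optics, job, arm
def cal(n,s=None):
    c=optics.get_calibration(n)
    if n=="wrist":
        s=s or get_state(); T=np.eye(4); T[:3,:3]=R.from_quat(s["ee_rot"]).as_matrix(); T[:3,3]=s["eef_pos"]
        M=T@np.array(c["mount"]); return c,M[:3,3],M[:3,:3]
    r=np.array(c["rotation"],float)
    r=r if r.shape==(3,3) else R.from_quat(r).as_matrix()
    return c,np.array(c["xyz"]),r
def grab(n,f=None):
    s=get_state(); im=np.array(optics.get_image(n))
    if f: cv2.imwrite(f"pics/{f}.png",im[:,:,::-1])
    return im,cal(n,s)
def ray(C,u,v):
    c,o,r=C; d=r@np.array([(u-c["cx"])/c["fx"],-(v-c["cy"])/c["fy"],-1.]); return o,d/np.linalg.norm(d)
def onz(C,u,v,z):
    o,d=ray(C,u,v); return o+d*(z-o[2])/d[2]
def proj(C,p):
    c,o,r=C; q=r.T@(np.array(p)-o); return np.array([c["cx"]-c["fx"]*q[0]/q[2],c["cy"]+c["fy"]*q[1]/q[2]])
def tri(A,a,B,b):
    o1,d1=ray(A,*a);o2,d2=ray(B,*b)
    t=np.linalg.lstsq(np.c_[d1,-d2],o2-o1,rcond=None)[0]; p,q=o1+t[0]*d1,o2+t[1]*d2
    return (p+q)/2,np.linalg.norm(p-q)
E
python3 - <<'E'
from h import *
s=get_state(); print({k:np.round(v,3) for k,v in s.items()}, arm.tcp_to_tips)
for n in("scene","side","wrist"): 
    im,C=grab(n,n+"0"); print(n,optics.get_calibration(n))
E
```

```text
pics
{'time_s': np.float64(0.0), 'qpos': array([ 1.226,  0.492,  1.559, -0.   ,  1.092, -0.106]), 'qvel': array([-0.001, -0.   , -0.   ,  0.   ,  0.   ,  0.   ]), 'joint_efforts': array([ 2.0000e-03, -6.1846e+01, -2.6159e+01, -0.0000e+00,  4.0000e-03,
       -0.0000e+00]), 'eef_pos': array([0.148, 0.607, 0.211]), 'ee_rot': array([ 0.786,  0.618, -0.   ,  0.   ]), 'force': array([ 0.496,  0.43 , -0.578]), 'moment': array([0.027, 0.027, 0.068]), 'width': np.float64(1.001)} 0.014
scene {'fx': 489.33471218838963, 'fy': 489.33471218838963, 'cx': 318.3796298516831, 'cy': 245.00816478138202, 'xyz': array([ 1.43313093, -0.01439773,  0.98356008]), 'rotation': array([0.2844107 , 0.26999862, 0.64265983, 0.65817904])}
side {'fx': 475.10932277717836, 'fy': 475.10932277717836, 'cx': 316.74049999039124, 'cy': 239.928813787977, 'xyz': array([ 0.23861378, -0.91674351,  0.95959146]), 'rotation': array([ 0.40145604, -0.05092078, -0.12204972,  0.9062803 ])}
wrist {'fx': 386.1969070495008, 'fy': 386.1969070495008, 'cx': 314.031357271166, 'cy': 247.90867597983677, 'mount': array([[ 9.99999709e-01, -1.33956247e-04,  7.51481891e-04,
         2.28412751e-06],
       [ 1.08902516e-04, -9.49373795e-01, -3.14148668e-01,
        -8.01724374e-02],
       [ 7.55519392e-04,  3.14148659e-01, -9.49373504e-01,
        -1.63914102e-01],
       [ 0.00000000e+00,  0.00000000e+00,  0.00000000e+00,
         1.00000000e+00]])}
```

View pics/scene0.png

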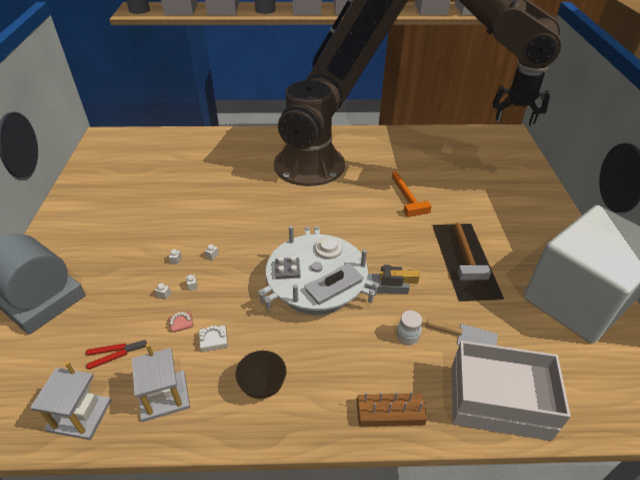

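View pics/side0.png

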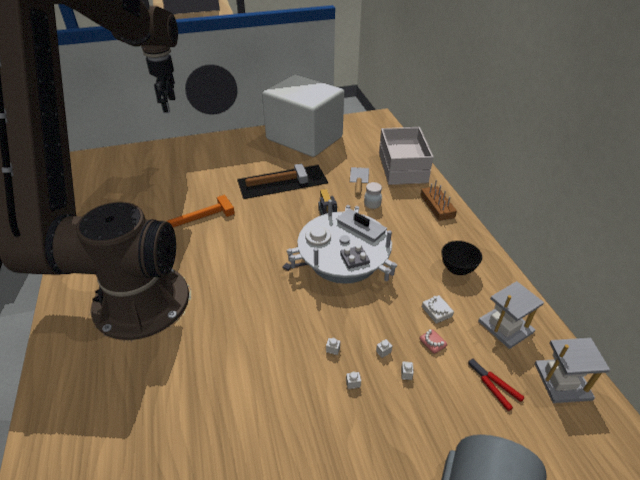

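The scene view shows the turntable at about (317,272), with the lidded tray at (335,284) on the far side from the robot. The brass wedge is at (405,276) and the guide points right (world +y). The steel hammer lies on its dark mat (head at 473,271), and the orange look-alike is at (417,208). Four models stand at (175,257), (211,252), (162,291) and (191,283). The side view agrees with this and shows a dark pointer near (293,265). I'll enlarge both views.

```bash
python3 - <<'E'
import cv2
a=cv2.imread("pics/scene0.png");b=cv2.imread("pics/side0.png")
cv2.imwrite("pics/c1.png",cv2.resize(a[200:350,250:450],None,fx=4,fy=4,interpolation=cv2.INTER_CUBIC))
cv2.imwrite("pics/c2.png",cv2.resize(b[160:310,230:430],None,fx=4,fy=4,interpolation=cv2.INTER_CUBIC))
E
```

```text
(no output)
```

View pics/c1.png

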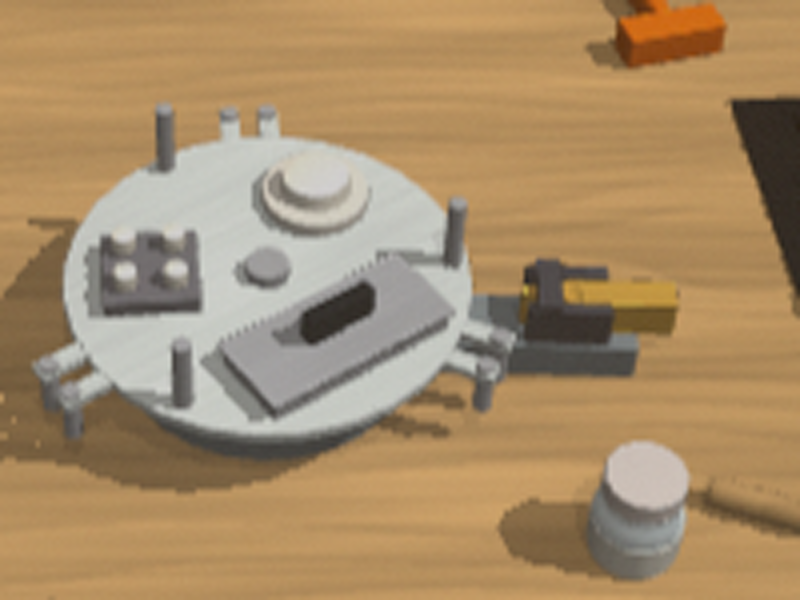

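View pics/c2.png

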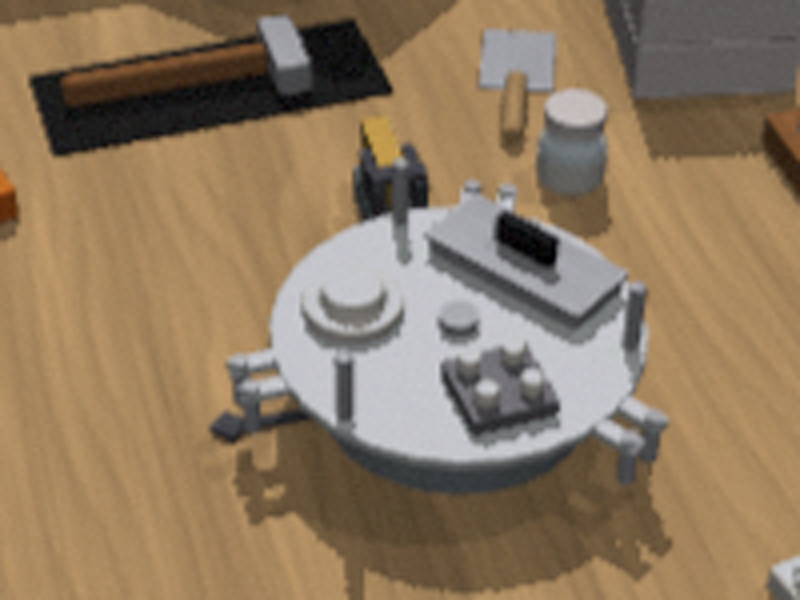

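The scene crop shows peg tops at scene px (291,226.7), (364.2,250.5) and (295.2,286). The brass wedge's tail top edge is near (419,270). The side crop shows the same pegs at (315.7,249.2), (330,200.7) and (389,232), with the pointer tip at (286,267).

```bash
python3 - <<'E'
from h import *
S,D=cal("scene"),cal("side")
P=[]
for n,a,b in (("A",(291,226.7),(315.7,249.2)),("B",(364.2,250.5),(330,200.7)),("C",(295.2,286),(389,232))):
    p,e=tri(S,a,D,b); P.append(p); print(n,p.round(4),round(e,4), onz(S,*a,.123).round(4),onz(D,*b,.123).round(4))
P=np.array(P); c=P.mean(0); print("axis",c.round(4),np.linalg.norm(P[:,:2]-c[:2],axis=1).round(4))
print("peg ang",np.degrees(np.arctan2(*(P-c)[:,[1,0]].T)).round(1))
h,e=tri(S,(334.3,277),D,(361.5,219.5)); print("lidhandle",h.round(4),e)
d=h-c; print("tray ang",np.degrees(np.arctan2(d[1],d[0])).round(1),np.hypot(*d[:2]).round(4))
pt=onz(D,286,267,0.003); print("pointer",pt.round(3),np.degrees(np.arctan2(*(pt-c)[[1,0]])).round(1))
# guide arm far edge corners at z=.03 (scene crop (637,340),(?)), wedge top: z=.059
f=lambda x,y:(x/4+250,y/4+200)
for n,q,z in (("wedge tail top R",(677,284),.059),("tail top near",(674,307),.059),("wedge top near mid",(612,306),.059),("arm corner",(637,340),.03),("bridge far",(540,262),.066),("armB",(636,374),0)):
    w=onz(S,*f(*q),z); print(n,w.round(4))
print("tri tail", tri(S,f(677,284),D,(230+365/4,160+120/4)))
# masks: models (white small) in scene and side
for n,C,x0,y0,x1,y1 in (("scene",S,150,235,225,305),("side",D,315,330,425,395)):
    im=cv2.imread(f"pics/{n}0.png"); hsv=cv2.cvtColor(im,cv2.COLOR_BGR2HSV)
    m=((hsv[...,1]<60)&(hsv[...,2]>110)).astype(np.uint8)
    k,l,st,ce=cv2.connectedComponentsWithStats(m[y0:y1,x0:x1])
    for i in range(1,k):
        if st[i,4]>40: u=ce[i]+[x0,y0]; print(n,u.round(1),st[i],onz(C,*u,.02).round(4))
# hammer head and handle
im=cv2.imread("pics/scene0.png")
for nm,z,C in(("scene",.034,S),("side",.034,D)):
    im=cv2.imread(f"pics/{nm}0.png"); hsv=cv2.cvtColor(im,cv2.COLOR_BGR2HSV)
    x0,y0,x1,y1=(435,215,505,300) if nm=="scene" else (238,160,330,195)
    mh=((hsv[...,1]<50)&(hsv[...,2]>90)).astype(np.uint8)[y0:y1,x0:x1]
    mw=((hsv[...,1]>90)&(hsv[...,0]<14)&(hsv[...,2]>60)).astype(np.uint8)[y0:y1,x0:x1]
    for t,m in(("head",mh),("wood",mw)):
        k,l,st,ce=cv2.connectedComponentsWithStats(m); i=1+st[1:,4].argmax()
        pts=np.argwhere(l==i)[:,::-1].astype(np.float32); r=cv2.minAreaRect(pts); b=cv2.boxPoints(r)+[x0,y0]
        print(nm,t,(ce[i]+[x0,y0]).round(1),st[i], [onz(C,*q,.028).round(3)[:2].tolist() for q in b])
E
```

```text
A [ 0.4638 -0.0526  0.1185] 0.0051 [ 0.466  -0.0507  0.123 ] [ 0.4635 -0.0604  0.123 ]
B [0.5572 0.1333 0.1187] 0.0045 [0.559  0.1342 0.123 ] [0.5562 0.1249 0.123 ]
C [ 0.6713 -0.04    0.1174] 0.0041 [ 0.6743 -0.0384  0.123 ] [ 0.669  -0.0483  0.123 ]
axis [0.5641 0.0136 0.1182] [0.1201 0.1199 0.1198]
peg ang [-146.6   93.3  -26.6]
lidhandle [0.6267 0.0542 0.0966] 0.006346213015898608
tray ang 33.0 0.0746
pointer [0.396 0.014 0.003] 179.7
wedge tail top R [0.5723 0.2809 0.059 ]
tail top near [0.5924 0.2754 0.059 ]
wedge top near mid [0.5908 0.2357 0.059 ]
arm corner [0.5945 0.2553 0.03  ]
bridge far [0.5577 0.1929 0.066 ]
armB [0.5979 0.2583 0.    ]
tri tail (array([0.5706971 , 0.27968562, 0.05267479]), np.float64(0.007994025201801494))
scene [212.  250.7] [ 55   9  14  16 125] [ 0.4478 -0.2749  0.02  ]
scene [174.7 256.3] [ 19  14  12  15 143] [ 0.4678 -0.3748  0.02  ]
scene [191.2 281.8] [ 36  40  11  15 129] [ 0.5637 -0.3144  0.02  ]
scene [162.4 290.6] [  5  48  16  16 172] [ 0.5927 -0.3837  0.02  ]
side [332.5 343.1] [ 11   8  14  14 126] [ 0.4451 -0.2788  0.02  ]
side [384.1 345. ] [ 62   9  15  13 118] [ 0.561  -0.3164  0.02  ]
side [407.4 367.4] [ 87  31  12  14 129] [ 0.5898 -0.3873  0.02  ]
side [353.3 377. ] [ 31  41  15  12 140] [ 0.4639 -0.3781  0.02  ]
scene head [474.4 269.1] [ 25  50  31  12 264] [[0.523, 0.405], [0.513, 0.488], [0.554, 0.48], [0.564, 0.398]]
scene wood [466.  258.3] [30 43  3  2  3] [[0.497, 0.426], [0.493, 0.43], [0.497, 0.432], [0.501, 0.428]]
side head [300.4 170.1] [ 56   4  13  14 119] [[0.526, 0.477], [0.558, 0.492], [0.558, 0.4], [0.528, 0.388]]
side wood [279.7 175.3] [30 12 24  9 73] [[0.427, 0.443], [0.509, 0.444], [0.503, 0.402], [0.423, 0.401]]
```

Same-view pairs agree. The axis is at about (0.565, 0.012) and the stand yaw is about -3°. The tray is at 33°, so it needs about +144° of turn to reach 177°. I'll use peg A, and first move over the turntable for a close wrist look.

Emit:
carry_out:
  rows:
    - [0.322,-0.451,0.07,0,0,-0.185,1]
    - [0.322,-0.451,0.07,0,0,-0.185,1]
    - [0.322,-0.451,0.07,0,0,-0.185,1]
    - [0.322,-0.451,0.07,0,0,-0.185,1]
    - [0.322,-0.451,0.07,0,0,-0.185,1]
    - [0.322,-0.451,0.07,0,0,-0.185,1]
    - [0.322,-0.451,0.07,0,0,-0.185,1]
    - [0.322,-0.451,0.07,0,0,-0.185,1]

```text
time_s: 1.15
eef_pos: [0.3545, 0.3174, 0.2566]
ee_rot: [0.997, 0.082, 0.0, 0.0]
force: [0.8, -0.3, 0.5]
width: 0.997
```

Emit:
carry_out:
  rows:
    - [0.322,-0.451,0.07,0,0,-0.185,1]
    - [0.322,-0.451,0.07,0,0,-0.185,1]
    - [0.322,-0.451,0.07,0,0,-0.185,1]
    - [0.322,-0.451,0.07,0,0,-0.185,1]
    - [0.322,-0.451,0.07,0,0,-0.185,1]
    - [0.322,-0.451,0.07,0,0,-0.185,1]
    - [0.322,-0.451,0.07,0,0,-0.185,1]
    - [0,0,0,0,0,0,1]

```text
time_s: 2.15
eef_pos: [0.5354, 0.064, 0.2953]
ee_rot: [0.911, -0.413, 0.0, 0.0]
force: [0.0, 0.1, -1.1]
width: 1.0
```

```bash
python3 - <<'E'
from h import *
im,C=grab("wrist","w1"); s=get_state(); print(s["time_s"],np.round(s["eef_pos"],4),np.round(s["ee_rot"],3))
E
```

```text
2.2 [0.5345 0.0652 0.2952] [ 0.911 -0.412 -0.     0.   ]
```

View pics/w1.png

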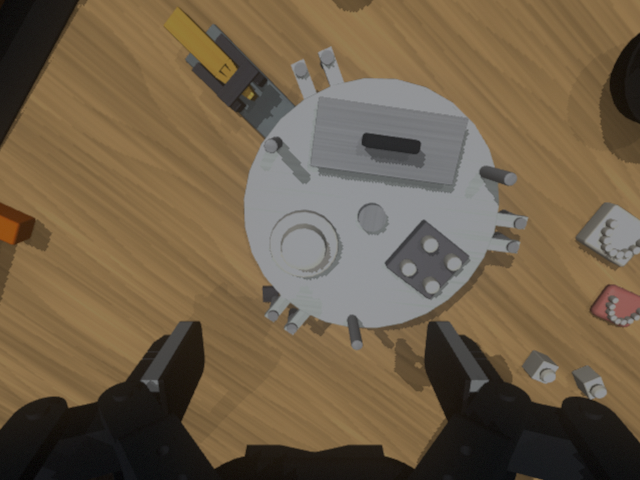

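The wrist view is clear. Peg tops are at B (272,145), C (510,179) and A (357,339), the hub is at (373,219), the wedge tail top edge is at (170,14) and its top surface ends near (237,70). The pointer is at (270,294).

```bash
python3 - <<'E'
from h import *
s=get_state(); C=cal("wrist",s)
P=np.array([onz(C,*q,.123) for q in((357,339),(272,145),(510,179))]); c=P.mean(0)
print(P.round(4),"axis",c.round(4),np.linalg.norm(P[:,:2]-c[:2],axis=1).round(4),np.degrees(np.arctan2(*(P-c)[:,[1,0]].T)).round(1))
for n,q,z in(("tail1",(177,9),.059),("tail2",(165,20),.059),("top end",(237,68),.059),("top end2",(228,77),.059),("pointer",(268,294),.003),("lidh",(391,143),.104),("m",(542,368),.03),("m2",(592,384),.03)):
    w=onz(C,*q,z); d=w-c; print(n,w.round(4),np.degrees(np.arctan2(d[1],d[0])).round(1),np.hypot(*d[:2]).round(4))
print(s["joint_efforts"].round(1))
E
```

```text
[[ 0.4685 -0.0504  0.123 ]
 [ 0.5571  0.1316  0.123 ]
 [ 0.6712 -0.0411  0.123 ]] axis [0.5656 0.0134 0.123 ] [0.1162 0.1186 0.1188] [-146.7   94.1  -27.3]
tail1 [0.5851 0.2744 0.059 ] 85.7 0.2618
tail2 [0.5706 0.2776 0.059 ] 88.9 0.2643
top end [0.5824 0.2037 0.059 ] 85.0 0.1911
top end2 [0.5706 0.2054 0.059 ] 88.5 0.1921
pointer [0.3955 0.0216 0.003 ] 177.2 0.1703
lidh [0.6261 0.0541 0.104 ] 33.9 0.0729
m [ 0.5615 -0.3081  0.03  ] -90.7 0.3215
m2 [ 0.5896 -0.3778  0.03  ] -86.5 0.3919
[ -1.8 -48.8 -29.   -0.1  -0.    0.2]
```

Emit:
carry_out:
  rows:
    - [-0.218,-0.368,-0.297,0,0,-0.0445,1]
    - [-0.218,-0.368,-0.297,0,0,-0.0445,1]
    - [-0.218,-0.368,-0.297,0,0,-0.0445,1]
    - [-0.218,-0.367,-0.297,0,0,-0.0445,1]
    - [0,0,-0.29,0,0,0,1]
    - [0,0,-0.29,0,0,0,1]
    - [0,0,-0.29,0,0,0,1]
    - [0,0,-0.29,0,0,0,1]

```text
time_s: 3.2
eef_pos: [0.464, -0.0506, 0.1072]
ee_rot: [0.881, -0.473, -0.0, -0.0]
force: [0.9, -1.2, -0.5]
width: 0.999
```

Emit:
carry_out:
  rows:
    - [0,0,0,0,0,0,0]
    - [0,0,0,0,0,0,0]
    - [0,0,0,0,0,0,0]
    - [0,0,0,0,0,0,0]
    - [0,0,0,0,0,0,0]
    - [0,0,0,0,0,0,0]
    - [0,0,0,0,0,0,0]
    - [0,0,0,0,0,0,0]
  force: 25

```text
time_s: 4.2
eef_pos: [0.4645, -0.0516, 0.1078]
ee_rot: [0.881, -0.474, 0.0, 0.0]
force: [-0.3, -0.7, 0.2]
width: -0.001
```

```bash
python3 - <<'E'
from h import *
s=get_state(); print(s["time_s"],np.round(s["eef_pos"],4),np.round(s["ee_rot"],3),s["width"],s["force"].round(2))
c=np.array([.565,.0135]); p=s["eef_pos"][:2]-c; a0=np.arctan2(p[1],p[0]); r=np.hypot(*p); print(np.degrees(a0),r)
n=24; A=np.radians(143.8)/n
g=lambda k:r*np.array([np.cos(a0+k*A),np.sin(a0+k*A)])
R_=[[*((g(k+1)-g(k))/.08).round(3).tolist(),0,0,0,round(143.8/n/45,3),0] for k in range(n)]
for i in range(0,n,8): print(R_[i:i+8])
E
```

```text
4.2 [ 0.4645 -0.0516  0.1078] [ 0.881 -0.474  0.     0.   ] -0.0011274286567184441 [-0.25 -0.67  0.16]
-147.06937394429042 0.1197675315630468
[[0.092, -0.127, 0, 0, 0, 0.133, 0], [0.105, -0.116, 0, 0, 0, 0.133, 0], [0.116, -0.105, 0, 0, 0, 0.133, 0], [0.126, -0.092, 0, 0, 0, 0.133, 0], [0.135, -0.078, 0, 0, 0, 0.133, 0], [0.143, -0.064, 0, 0, 0, 0.133, 0], [0.149, -0.049, 0, 0, 0, 0.133, 0], [0.153, -0.033, 0, 0, 0, 0.133, 0]]
[[0.156, -0.017, 0, 0, 0, 0.133, 0], [0.156, -0.0, 0, 0, 0, 0.133, 0], [0.156, 0.016, 0, 0, 0, 0.133, 0], [0.153, 0.032, 0, 0, 0, 0.133, 0], [0.149, 0.048, 0, 0, 0, 0.133, 0], [0.143, 0.063, 0, 0, 0, 0.133, 0], [0.136, 0.078, 0, 0, 0, 0.133, 0], [0.127, 0.092, 0, 0, 0, 0.133, 0]]
[[0.117, 0.104, 0, 0, 0, 0.133, 0], [0.105, 0.116, 0, 0, 0, 0.133, 0], [0.092, 0.126, 0, 0, 0, 0.133, 0], [0.079, 0.135, 0, 0, 0, 0.133, 0], [0.064, 0.143, 0, 0, 0, 0.133, 0], [0.049, 0.149, 0, 0, 0, 0.133, 0], [0.033, 0.153, 0, 0, 0, 0.133, 0], [0.017, 0.156, 0, 0, 0, 0.133, 0]]
```

The jaws shut completely, so they missed the peg. I'll look.

```bash
python3 - <<'E'
from h import *
im,C=grab("wrist"); im2,_=grab("scene"); im3,_=grab("side")
a=cv2.resize(im[150:450,120:520],(800,600)); b=cv2.resize(im2[190:340,230:430],(400,300)); d=cv2.resize(im3[180:330,230:430],(400,300))
cv2.imwrite("pics/w2.png",np.vstack([cv2.resize(a,(800,600))[:300] if 0 else cv2.resize(im,(800,600))[250:550],np.hstack([b,d])])[:,:,::-1])
E
```

```text
(no output)
```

View pics/w2.png

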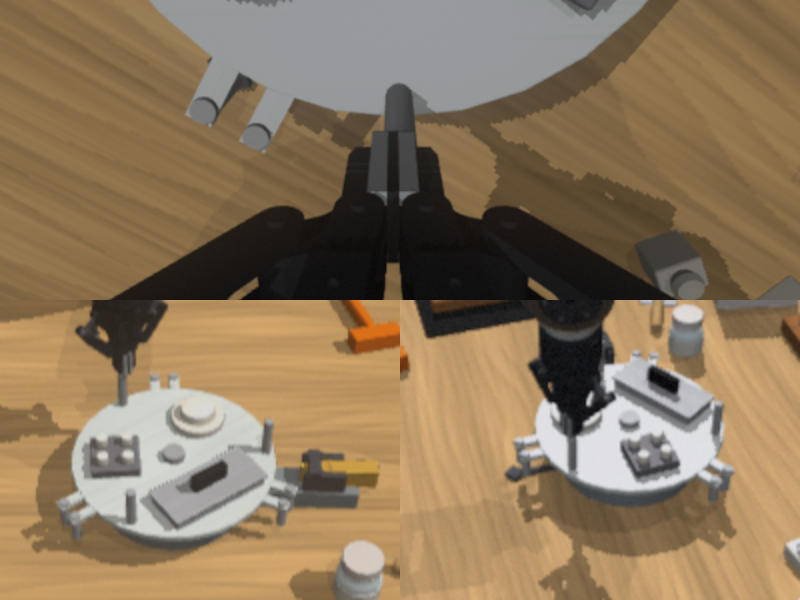

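```bash
python3 - <<'E'
from h import *
s=get_state(); C=cal("wrist",s); f=lambda p:(proj(C,p)/.8-[0,250]).round(0)
for z in(.123,.095,.068): print(z,f((.4647,-.0524,z)))
T=R.from_quat(s["ee_rot"])
for z in(.014,-.005,-.02): print("tool",z,[f(s["eef_pos"]+T.apply([0,y,z])) for y in(-.011,.011)])
print("base of peg",onz(C,320,(105+250)*.8,.068).round(4),onz(C,320,(88+250)*.8,.068).round(4))
E
```

```text
0.123 [394. 148.]
0.095 [394. 114.]
0.068 [393.  89.]
tool 0.014 [array([391.,  86.]), array([391., 136.])]
tool -0.005 [array([391., 106.]), array([391., 160.])]
tool -0.02 [array([391., 124.]), array([391., 183.])]
base of peg [ 0.4597 -0.0594  0.068 ] [ 0.4666 -0.0547  0.068 ]
```

```bash
python3 - <<'E'
from h import *
im,C=grab("wrist"); im2,_=grab("scene"); 
a=cv2.resize(im[240:370,270:370],(400,520),interpolation=cv2.INTER_CUBIC); b=cv2.resize(im2[185:250,265:315],(400,520),interpolation=cv2.INTER_CUBIC)
cv2.imwrite("pics/w3.png",np.hstack([a,b])[:,:,::-1])
S=cal("scene"); s=get_state(); f=lambda p:((proj(S,p)-[265,185])*8).round(0)
for z in(.123,.068):print(f((.4647,-.0524,z)))
T=R.from_quat(s["ee_rot"]); print([f(s["eef_pos"]+T.apply([0,0,z])) for z in(.014,-.005,-.03)])
E
```

```text
[203. 331.]
[208. 452.]
[array([208., 396.]), array([206., 353.]), array([204., 297.])]
```

View pics/w3.png

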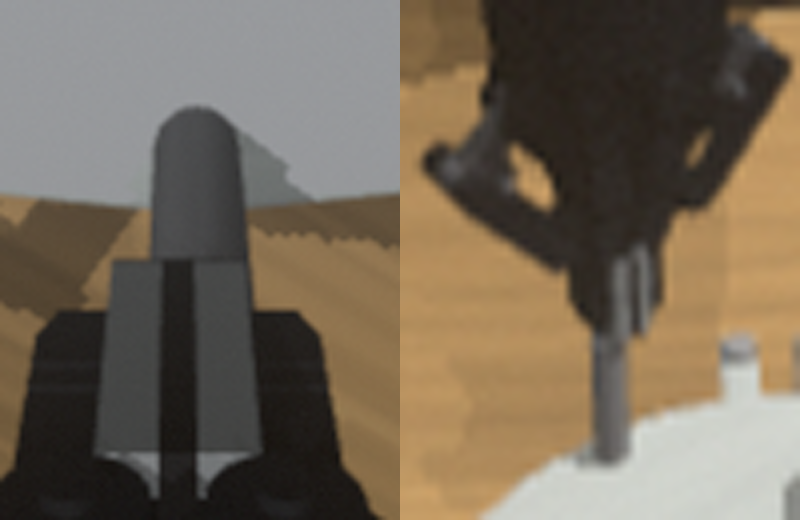

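The fingers are closed above the peg's top: the peg vanishes under the pads in both views. So the tips sit higher than the stated offset suggests. I'll open, go down 18 mm and close again.

Emit:
carry_out:
  rows:
    - [0,0,0,0,0,0,0.6]
    - [0,0,0,0,0,0,0.6]
    - [0,0,0,0,0,0,0.6]
    - [0,0,0,0,0,0,0.6]
    - [0,0,0,0,0,0,0.6]
    - [0,0,-0.1,0,0,0,0.6]
    - [0,0,-0.125,0,0,0,0.6]
    - [0,0,0,0,0,0,0.6]

```text
time_s: 5.45
eef_pos: [0.4639, -0.0515, 0.0888]
ee_rot: [0.881, -0.474, -0.001, 0.0]
force: [0.7, 0.7, -0.5]
width: 0.602
```

Emit:
carry_out:
  rows:
    - [0,0,0,0,0,0,0]
    - [0,0,0,0,0,0,0]
    - [0,0,0,0,0,0,0]
    - [0,0,0,0,0,0,0]
    - [0,0,0,0,0,0,0]
    - [0,0,0,0,0,0,0]
    - [0,0,0,0,0,0,0]
    - [0,0,0,0,0,0,0]

```text
time_s: 6.45
eef_pos: [0.4647, -0.0517, 0.09]
ee_rot: [0.881, -0.474, 0.0, -0.0]
force: [0.1, 0.2, 5.9]
width: 0.123
```

```bash
python3 - <<'E'
from h import *
im,C=grab("wrist"); im2,_=grab("scene"); s=get_state(); print(s["eef_pos"].round(4),s["width"],s["force"].round(2))
a=cv2.resize(im[240:370,270:370],(400,520),interpolation=cv2.INTER_CUBIC); b=cv2.resize(im2[185:250,265:315],(400,520),interpolation=cv2.INTER_CUBIC)
cv2.imwrite("pics/w4.png",np.hstack([a,b])[:,:,::-1])
E
```

```text
[ 0.4647 -0.0517  0.09  ] 0.12293773521297688 [ 1.29 -0.    4.27]
```

View pics/w4.png

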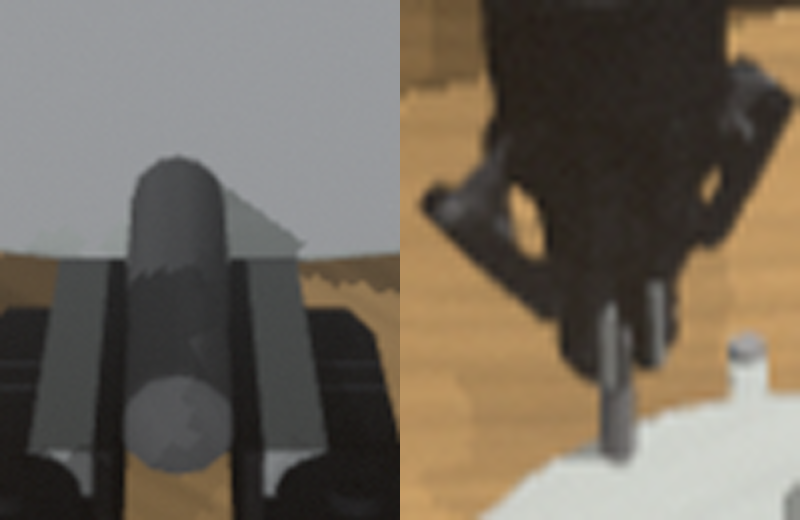

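The peg's cap (wrist px ~314,346) now sits between the pads, so it is gripped. I'll check the tool offsets and print the arc rows.

```bash
python3 - <<'E'
from h import *
s=get_state(); C=cal("wrist",s); T=R.from_quat(s["ee_rot"]); p0=s["eef_pos"]
print("cap",onz(C,314.5,346,.123).round(4), T.inv().apply(onz(C,314.5,346,.123)-p0).round(4),"exp px",proj(C,p0+T.apply([0,0,-.033])))
for y in(-.011,-.005,0,.011):
  print(y,[ (z,proj(C,p0+T.apply([0,y,z]))[1].round(0)) for z in(.014,.0,-.015,-.03)])
S=cal("scene"); 
for z in(.07,.08,.09,.1,.11): print(z,((proj(S,[*p0[:2],z])-[265,185])*8).round(0))
c=np.array([.565,.0135]); p=p0[:2]-c; a0=np.arctan2(p[1],p[0]); r=np.hypot(*p); print(np.degrees(a0),r)
E
```

```text
cap [ 0.4627 -0.0536  0.123 ] [ 0.0006  0.0027 -0.033 ] exp px [312.990678   339.96628085]
-0.011 [(0.014, np.float64(269.0)), (0.0, np.float64(280.0)), (-0.015, np.float64(294.0)), (-0.03, np.float64(311.0))]
-0.005 [(0.014, np.float64(280.0)), (0.0, np.float64(292.0)), (-0.015, np.float64(307.0)), (-0.03, np.float64(325.0))]
0 [(0.014, np.float64(289.0)), (0.0, np.float64(302.0)), (-0.015, np.float64(317.0)), (-0.03, np.float64(336.0))]
0.011 [(0.014, np.float64(309.0)), (0.0, np.float64(323.0)), (-0.015, np.float64(340.0)), (-0.03, np.float64(360.0))]
0.07 [210. 448.]
0.08 [209. 426.]
0.09 [208. 404.]
0.1 [207. 382.]
0.11 [206. 360.]
-146.98845009969943 0.11962443305369547
```

Emit:
carry_out:
  rows:
    - [0.092,-0.127,0,0,0,0.133,0]
    - [0.105,-0.116,0,0,0,0.133,0]
    - [0.116,-0.105,0,0,0,0.133,0]
    - [0.126,-0.092,0,0,0,0.133,0]
    - [0.135,-0.078,0,0,0,0.133,0]
    - [0.143,-0.064,0,0,0,0.133,0]
    - [0.149,-0.049,0,0,0,0.133,0]
    - [0.153,-0.033,0,0,0,0.133,0]
  force: 25

```text
time_s: 7.55
eef_pos: [0.5462, -0.105, 0.0901]
ee_rot: [0.997, -0.074, -0.0, 0.0]
force: [-0.8, 1.8, 6.4]
width: 0.122
```

Emit:
carry_out:
  rows:
    - [0.156,-0.017,0,0,0,0.133,0]
    - [0.156,0,0,0,0,0.133,0]
    - [0.156,0.016,0,0,0,0.133,0]
    - [0.153,0.032,0,0,0,0.133,0]
    - [0.149,0.048,0,0,0,0.133,0]
    - [0.143,0.063,0,0,0,0.133,0]
    - [0.136,0.078,0,0,0,0.133,0]
    - [0.127,0.092,0,0,0,0.133,0]

```text
time_s: 8.55
eef_pos: [0.6396, -0.079, 0.09]
ee_rot: [0.941, 0.337, -0.001, -0.001]
force: [-6.1, 4.1, 10.1]
width: 0.12
```

Emit:
carry_out:
  rows:
    - [0.117,0.104,0,0,0,0.133,0]
    - [0.105,0.116,0,0,0,0.133,0]
    - [0.092,0.126,0,0,0,0.133,0]
    - [0.079,0.135,0,0,0,0.133,0]
    - [0.064,0.143,0,0,0,0.133,0]
    - [0.049,0.149,0,0,0,0.133,0]
    - [0.033,0.153,0,0,0,0.133,0]
    - [0.017,0.156,0,0,0,0.133,0]

```text
time_s: 9.55
eef_pos: [0.6818, 0.0073, 0.09]
ee_rot: [0.724, 0.69, -0.002, -0.002]
force: [-18.1, -1.3, 15.9]
width: 0.119
```

```bash
python3 - <<'E'
from h import *
im,C=grab("scene","s2"); s=get_state(); p=s["eef_pos"];print(p.round(4),s["width"],s["force"].round(1),np.degrees(np.arctan2(p[1]-.0135,p[0]-.565)))
cv2.imwrite("pics/s2c.png",cv2.resize(im[200:350,250:450],None,fx=4,fy=4,interpolation=cv2.INTER_CUBIC)[:,:,::-1])
E
```

```text
[0.6818 0.0089 0.09  ] 0.12610649816643704 [-16.6   1.8  14.3] -2.273047024347162
```

View pics/s2c.png

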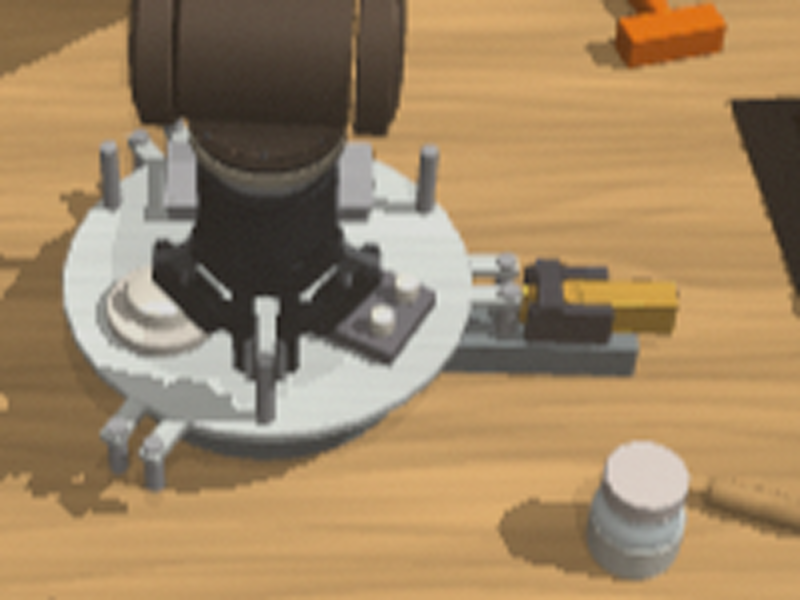

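The tray station is now toward the robot, and the pin pair stands before the wedge. I'll release, lift and take a wrist view over the turntable, guide and hammer.

Emit:
carry_out:
  rows:
    - [0,0,0,0,0,0,0.5]
    - [0,0,0,0,0,0,0.5]
    - [0,0,0,0,0,0,0.5]
    - [0,0,0.2,0,0,0,0.5]
    - [0,0,0.45,0,0,0,0.5]
    - [0,0,0.45,0,0,0,0.7]
    - [0,0,0.45,0,0,0,1]
    - [0,0,0.45,0,0,0,1]

```text
time_s: 10.6
eef_pos: [0.6845, 0.0067, 0.2523]
ee_rot: [0.725, 0.689, 0.0, 0.0]
force: [-0.9, -0.1, 0.4]
width: 1.001
```

Emit:
carry_out:
  rows:
    - [-0.275,0.481,0.25,0,0,0,1]
    - [-0.275,0.481,0.25,0,0,0,1]
    - [-0.275,0.481,0.25,0,0,0,1]
    - [-0.275,0.481,0.25,0,0,0,1]
    - [-0.275,0.481,0.25,0,0,0,1]
    - [-0.275,0.481,0.25,0,0,0,1]
    - [0,0,0,0,0,0,1]
    - [0,0,0,0,0,0,1]

```text
time_s: 11.6
eef_pos: [0.5525, 0.2374, 0.3702]
ee_rot: [0.725, 0.689, 0.0, 0.0]
force: [0.6, -0.3, -0.4]
width: 0.995
```

```bash
python3 - <<'E'
from h import *
s=get_state(); print(s["eef_pos"].round(4),s["ee_rot"].round(4),s["force"].round(1))
im,C=grab("wrist","w5"); im2,_=grab("scene","s3")
E
```

```text
[0.5525 0.2374 0.3702] [7.249e-01 6.889e-01 2.000e-04 2.000e-04] [ 0.6 -0.3 -0.4]
```

View pics/w5.png

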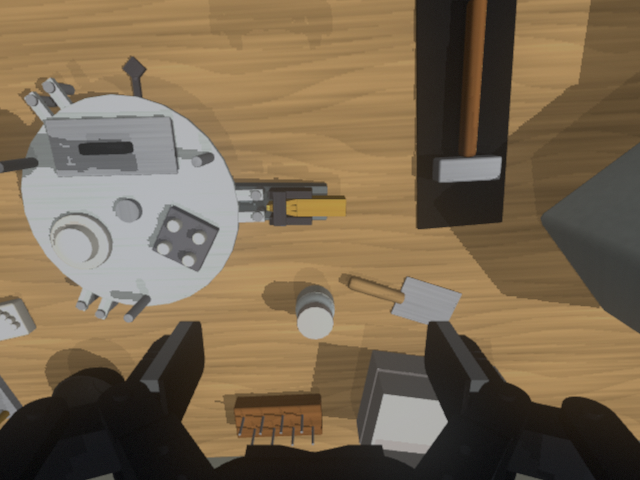

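The wrist view shows the tray and lid (handle at 105,148) facing up (-x) toward the pointer (134,68). The pin pair is at (255,195) and (257,215), the wedge is at (287–345, 206), and the hammer head is at (470,168) with its handle running to (477,0).

```bash
python3 - <<'E'
from h import *
s=get_state(); C=cal("wrist",s)
im=cv2.imread("pics/w5.png"); hsv=cv2.cvtColor(im,cv2.COLOR_BGR2HSV)
def blob(m,box,zs,name):
    x0,y0,x1,y1=box; q=m[y0:y1,x0:x1].astype(np.uint8); k,l,st,ce=cv2.connectedComponentsWithStats(q); i=1+st[1:,4].argmax()
    pts=np.argwhere(l==i)[:,::-1].astype(np.float32)+[x0,y0]; r=cv2.minAreaRect(pts.astype(np.float32)); b=cv2.boxPoints(r)
    print(name,st[i,4],r[0],r[1],[onz(C,*u,zs)[:2].round(4).tolist() for u in b],"ctr",onz(C,*r[0],zs).round(4)); return b
blob((hsv[...,1]>130)&(hsv[...,0]>15)&(hsv[...,0]<30)&(hsv[...,2]>110),(285,190,355,222),.059,"wedge top")
blob((hsv[...,1]<60)&(hsv[...,2]>95),(425,140,510,190),.034,"head")
blob((hsv[...,1]>90)&(hsv[...,0]<16)&(hsv[...,2]>50),(450,0,495,156),.032,"handle")
blob((hsv[...,2]<40),(70,135,140,160),.104,"lidhandle")
for n,u,z in(("peg r",(198,158),.123),("peg bot",(130,314),.123),("pin1",(257,194),.083),("pin2",(258,216),.083),("pointer",(134,64),.003),("hub",(125,208),.08),("lid c",(0,0),.1)): print(n,onz(C,*u,z).round(4))
print("proj axis@.123",proj(C,[.565,.0135,.123]),"@.068",proj(C,[.565,.0135,.068]))
E
python3 - <<'E'
import cv2,numpy as np
a=cv2.imread("pics/w5.png");b=cv2.imread("pics/s3.png")
cv2.imwrite("pics/c3.png",np.hstack([cv2.resize(a[60:330,0:360],(400,300)),cv2.resize(b[200:350,250:450],(400,300))]))
cv2.imwrite("pics/c3.png",np.vstack([cv2.resize(a[130:240,150:360],(800,420),interpolation=cv2.INTER_CUBIC),cv2.resize(a[60:330,0:240],(160,180))[:0].repeat(5,1) if 0 else np.zeros((0,800,3),np.uint8)]))
E
```

```text
wedge top 1041 (316.0, 207.5) (17.0, 60.0) [[0.5635, 0.2007], [0.5674, 0.2751], [0.589, 0.2746], [0.5851, 0.1991]] ctr [0.5762 0.2374 0.059 ]
head 1381 (470.0000305175781, 169.00001525878906) (22.67167854309082, 63.12114715576172) [[0.5276, 0.3944], [0.5278, 0.4737], [0.5565, 0.4779], [0.5563, 0.3972]] ctr [0.5419 0.4358 0.034 ]
handle 2273 (474.1116943359375, 77.43655395507812) (15.104373931884766, 156.31602478027344) [[0.5238, 0.424], [0.3523, 0.425], [0.3542, 0.4421], [0.5262, 0.4431]] ctr [0.4341 0.4335 0.032 ]Traceback (most recent call last):
  File "<stdin>", line 11, in <module>
  File "<stdin>", line 5, in blob
ValueError: attempt to get argmax of an empty sequence
```

View pics/c3.png

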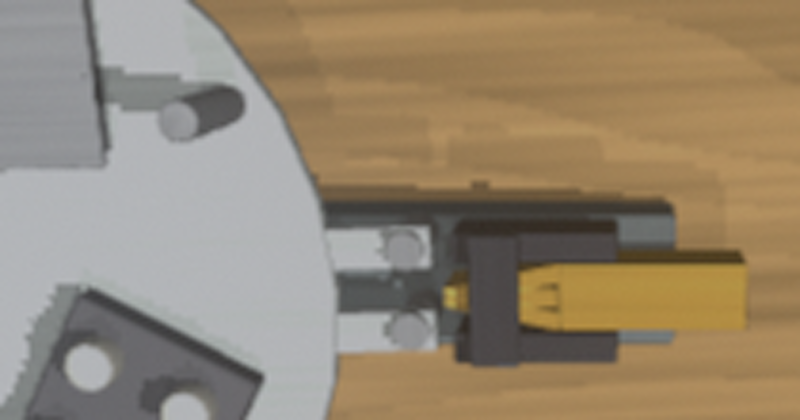

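```bash
python3 - <<'E'
from h import *
s=get_state(); C=cal("wrist",s); c=np.array([.5645,.0135])
for z in(.07,.075,.08,.085,.09):
    a,b=onz(C,255.8,194.7,z)[:2],onz(C,257.3,216.2,z)[:2]; m=(a+b)/2-c; print(z,np.linalg.norm(a-b).round(4),np.hypot(*m).round(4),np.degrees(np.arctan2(m[1],m[0])).round(2))
p=onz(C,197.2,162,.123)[:2]-c; print("peg",np.hypot(*p),np.degrees(np.arctan2(p[1],p[0])))
im=cv2.imread("pics/w5.png"); g=cv2.cvtColor(im,cv2.COLOR_BGR2GRAY)
q=(g[135:162,70:145]<55).astype(np.uint8); pts=np.argwhere(q)[:,::-1].astype(np.float32)+[70,135]; r=cv2.minAreaRect(pts.astype(np.float32)); print(len(pts),r)
h=onz(C,*r[0],.104)[:2]; print(h, np.hypot(*(h-c)),np.degrees(np.arctan2(*(h-c)[::-1])))
b=cv2.boxPoints(r);w=np.array([onz(C,*u,.104)[:2] for u in b]);print(w.round(4))
u=onz(C,134,60,.003)[:2]-c; print("pointer",np.degrees(np.arctan2(u[1],u[0])))
E
```

```text
0.07 0.0267 0.1517 88.84
0.075 0.0264 0.1525 89.23
0.08 0.0261 0.1533 89.62
0.085 0.0258 0.1542 90.0
0.09 0.0255 0.155 90.38
peg 0.11778812452424431 118.92328011384834
575 ((105.48313903808594, 147.9269561767578), (11.171638488769531, 53.00648880004883), 88.31531524658203)
[0.48916491 0.01413395] 0.07533775558625805 179.51786424924865
[[ 0.4827 -0.0134]
 [ 0.4841  0.0439]
 [ 0.4957  0.0419]
 [ 0.4943 -0.0159]]
pointer 177.91531378267004
```

In this view the platter stands about 2.4° too far counter-clockwise: pins at ~89.7° against 87°, tray at 179.5° against 177°, peg at 118.9° against 117°. That is within the wedge's tolerance but only just. I'll regrip the near peg and nudge it about 5 mm clockwise.

Emit:
carry_out:
  rows:
    - [-0.096,-0.248,-0.354,0,0,-0.2156,0.45]
    - [-0.096,-0.248,-0.354,0,0,-0.2156,0.45]
    - [-0.096,-0.248,-0.354,0,0,-0.2156,0.45]
    - [-0.096,-0.248,-0.354,0,0,-0.2156,0.45]
    - [-0.096,-0.248,-0.354,0,0,-0.2156,0.45]
    - [-0.096,-0.248,-0.354,0,0,-0.2156,0.45]
    - [0,0,0,0,0,0,0.45]
    - [0,0,0,0,0,0,0.45]

```text
time_s: 12.7
eef_pos: [0.5073, 0.1185, 0.2005]
ee_rot: [0.968, 0.25, 0.0, 0.0]
force: [-0.1, -0.5, 0.0]
width: 0.455
```

Emit:
carry_out:
  rows:
    - [0,0,-0.344,0,0,0,0.45]
    - [0,0,-0.344,0,0,0,0.45]
    - [0,0,-0.344,0,0,0,0.45]
    - [0,0,-0.344,0,0,0,0.45]
    - [0,0,0,0,0,0,0]
    - [0,0,0,0,0,0,0]
    - [0,0,0,0,0,0,0]
    - [0,0,0,0,0,0,0]

```text
time_s: 13.7
eef_pos: [0.5068, 0.1189, 0.0905]
ee_rot: [0.968, 0.249, 0.001, -0.0]
force: [-0.2, 3.3, -2.2]
width: 0.123
```

```bash
python3 - <<'E'
from h import *
s=get_state(); p=s["eef_pos"]; q=s["ee_rot"]; print(p.round(4),s["width"],s["force"].round(1),np.degrees(2*np.arctan2(q[1],q[0])),np.degrees(np.arctan2(p[1]-.0135,p[0]-.5645)),np.hypot(p[1]-.0135,p[0]-.5645))
E
```

```text
[0.5068 0.1189 0.0905] 0.12296885077918099 [-0.2  3.3 -2.2] 28.874751036330153 118.72102152756032 0.1201572201687892
```

Emit:
carry_out:
  rows:
    - [0.016,0.009,0,0,0,-0.015,0]
    - [0.016,0.009,0,0,0,-0.016,0]
    - [0.016,0.009,0,0,0,-0.016,0]
    - [0,0,0,0,0,0,0]
    - [0,0,0,0,0,0,0]
    - [0,0,0,0,0,0,0.45]
    - [0,0,0,0,0,0,0.45]
    - [0,0,0,0,0,0,0.45]

```text
time_s: 14.7
eef_pos: [0.5104, 0.1207, 0.0897]
ee_rot: [0.973, 0.231, 0.0, 0.0]
force: [-0.7, 0.8, 0.9]
width: 0.45
```

Emit:
carry_out:
  rows:
    - [0,0,0.35,0,0,0,0.5]
    - [0,0,0.5,0,0,0,1]
    - [0.09,0.24,0.45,0,0,0.228,1]
    - [0.09,0.24,0.45,0,0,0.228,1]
    - [0.09,0.24,0.45,0,0,0.228,1]
    - [0.09,0.24,0.45,0,0,0.228,1]
    - [0.09,0.24,0.45,0,0,0.228,1]
    - [0.09,0.24,0.4,0,0,0.228,1]

```text
time_s: 15.7
eef_pos: [0.5536, 0.2365, 0.3712]
ee_rot: [0.715, 0.699, 0.0, 0.0]
force: [-1.0, -0.6, -0.2]
width: 1.003
```

```bash
python3 - <<'E'
from h import *
s=get_state(); print(s["eef_pos"].round(4),s["ee_rot"].round(4),s["force"].round(1))
im,C=grab("wrist","w6"); c=np.array([.5645,.0135]); g=cv2.cvtColor(im,cv2.COLOR_RGB2GRAY)
f=proj(C,[.4895,.0174,.104]); x,y=f.astype(int); q=(g[y-14:y+14,x-38:x+38]<55); pts=(np.argwhere(q)[:,::-1]+[x-38,y-14]).astype(np.float32); r=cv2.minAreaRect(pts); print(len(pts),r)
h=onz(C,*r[0],.104)[:2]; print(h, np.hypot(*(h-c)),np.degrees(np.arctan2(*(h-c)[::-1])))
pm=proj(C,[.5725,.168,.085]); wd=proj(C,[.5785,.275,.059]); print(pm,wd)
x,y=pm.astype(int); a=cv2.resize(im[y-40:y+50,x-70:x+110],(720,360),interpolation=cv2.INTER_CUBIC)
print("origin",x-70,y-40,"scale 4")
cv2.imwrite("pics/w6c.png",a[:,:,::-1])
E
```

```text
[0.5536 0.2365 0.3712] [7.155e-01 6.986e-01 2.000e-04 1.000e-04] [-1.  -0.6 -0.2]
595 ((110.47076416015625, 141.02613830566406), (53.41762924194336, 11.537764549255371), 3.1798300743103027)
[0.48961837 0.01826126] 0.07503284599689627 176.3618125075596
[257.12858858 209.33353071] [345.51551289 207.48285023]
origin 187 169 scale 4
```

View pics/w6c.png

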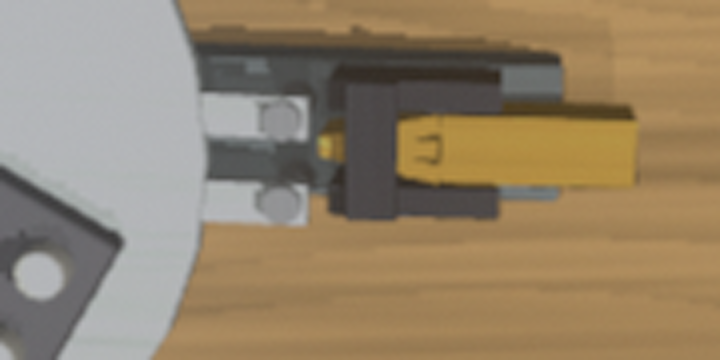

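The pins' midpoint measures (256.6,208.9) against (257.1,209.3) predicted for exact alignment, so the platter is aligned. Two hammers could be meant: the steel-headed one on the dark mat (w5 px 470,168) and the orange look-alike off the mat (scene px 417,208). The grey head on the mat is the right one, as w5 showed. I'll move over its handle.

Emit:
carry_out:
  rows:
    - [-0.088,0.309,-0.345,0,0,0.004,0.5]
    - [-0.088,0.309,-0.345,0,0,0.004,0.5]
    - [-0.088,0.309,-0.345,0,0,0.004,0.5]
    - [-0.088,0.309,-0.345,0,0,0.004,0.5]
    - [-0.088,0.309,-0.345,0,0,0.004,0.5]
    - [-0.088,0.309,-0.345,0,0,0.004,0.5]
    - [-0.088,0.309,-0.345,0,0,0.004,0.5]
    - [-0.088,0.306,-0.345,0,0,0.004,0.5]

```text
time_s: 16.75
eef_pos: [0.4969, 0.4341, 0.1478]
ee_rot: [0.709, 0.705, -0.0, -0.0]
force: [0.4, 0.0, 0.1]
width: 0.499
```

```bash
python3 - <<'E'
from h import *
s=get_state(); print(s["eef_pos"].round(4),s["ee_rot"].round(4),s["width"])
im,C=grab("wrist","w7"); hsv=cv2.cvtColor(im,cv2.COLOR_RGB2HSV)
for n,m,z in(("wood",(hsv[...,1]>90)&(hsv[...,0]<16)&(hsv[...,2]>50),.032),("head",(hsv[...,1]<60)&(hsv[...,2]>95),.034)):
    k,l,st,ce=cv2.connectedComponentsWithStats(m.astype(np.uint8))
    for i in range(1,k):
        if st[i,4]>800 and abs(ce[i][0]-320)<150:
            pts=np.argwhere(l==i)[:,::-1].astype(np.float32); b=cv2.boxPoints(cv2.minAreaRect(pts))
            print(n,st[i],[onz(C,*u,z)[:2].round(4).tolist() for u in b])
# wood edges per row
m=((hsv[...,1]>90)&(hsv[...,0]<16)&(hsv[...,2]>50))
for v in range(60,260,40):
    xs=np.where(m[v,220:420])[0]+220
    if len(xs): print(v,xs.min(),xs.max(),onz(C,xs.min(),v,.032)[:2].round(4),onz(C,xs.max(),v,.032)[:2].round(4))
E
```

```text
[0.4969 0.4341 0.1478] [ 7.089e-01  7.053e-01 -1.000e-04 -0.000e+00] 0.49928501097889133
wood [ 303    7   28  261 6710] [[0.3486, 0.4275], [0.3487, 0.4446], [0.5248, 0.446], [0.5247, 0.425]]
head [ 267  270  103   37 3573] [[0.5271, 0.397], [0.5262, 0.476], [0.5564, 0.4776], [0.5573, 0.3961]]
head [ 246  422   86   30 1173] [[0.6935, 0.3663], [0.6701, 0.3732], [0.6978, 0.4489], [0.7224, 0.4436]]
60 304 330 [0.3791 0.4278] [0.3791 0.4449]
100 304 330 [0.4036 0.4274] [0.4037 0.4451]
140 304 329 [0.4297 0.4271] [0.4298 0.4446]
180 305 329 [0.4575 0.4274] [0.4576 0.4447]
220 306 329 [0.4872 0.4278] [0.4873 0.445 ]
```

Emit:
carry_out:
  rows:
    - [0,0.028,-0.3,0,0,0,0.5]
    - [0,0,-0.3,0,0,0,0.5]
    - [0,0,-0.3,0,0,0,0.5]
    - [0,0,-0.3,0,0,0,0.5]
    - [0,0,-0.05,0,0,0,0.5]
    - [0,0,-0.05,0,0,0,0.5]
    - [0,0,-0.05,0,0,0,0.5]
    - [0,0,-0.05,0,0,0,0.5]

```text
time_s: 17.8
eef_pos: [0.4974, 0.4359, 0.0374]
ee_rot: [0.709, 0.706, 0.001, 0.0]
force: [-0.3, 0.7, 0.0]
width: 0.506
```

Emit:
carry_out:
  rows:
    - [0,0,-0.05,0,0,0,0.5]
    - [0,0,-0.05,0,0,0,0.5]
    - [0,0,-0.05,0,0,0,0.5]
    - [0,0,-0.05,0,0,0,0.5]
    - [0,0,-0.025,0,0,0,0.5]
    - [0,0,-0.025,0,0,0,0.5]
    - [0,0,0,0,0,0,0.5]
    - [0,0,0,0,0,0,0.5]

```text
time_s: 18.8
eef_pos: [0.4972, 0.4358, 0.0171]
ee_rot: [0.709, 0.706, 0.0, -0.0]
force: [-0.1, -0.5, -0.1]
width: 0.502
```

Emit:
carry_out:
  rows:
    - [0,0,-0.025,0,0,0,0.5]
    - [0,0,-0.025,0,0,0,0.5]
    - [0,0,-0.025,0,0,0,0.5]
    - [0,0,-0.025,0,0,0,0.5]
    - [0,0,0,0,0,0,0.5]
    - [0,0,0,0,0,0,0.5]
    - [0,0,0,0,0,0,0.5]
    - [0,0,0,0,0,0,0.5]

```text
time_s: 19.8
eef_pos: [0.4972, 0.4358, 0.0091]
ee_rot: [0.709, 0.706, 0.0, -0.0]
force: [-0.8, 0.3, 0.7]
width: 0.501
```

Emit:
carry_out:
  rows:
    - [0,0,-0.025,0,0,0,0.5]
    - [0,0,-0.025,0,0,0,0.5]
    - [0,0,-0.025,0,0,0,0.5]
    - [0,0,0,0,0,0,0.5]
    - [0,0,0,0,0,0,0.5]
    - [0,0,0,0,0,0,0.5]
    - [0,0,0,0,0,0,0.5]
    - [0,0,0,0,0,0,0.5]

```text
time_s: 20.8
eef_pos: [0.4972, 0.4358, 0.003]
ee_rot: [0.709, 0.706, 0.0, -0.0]
force: [-0.1, -0.4, -0.3]
width: 0.501
```

Emit:
carry_out:
  rows:
    - [0,0,-0.025,0,0,0,0.5]
    - [0,0,-0.025,0,0,0,0.5]
    - [0,0,-0.025,0,0,0,0.5]
    - [0,0,-0.025,0,0,0,0.5]
    - [0,0,0,0,0,0,0.5]
    - [0,0,0,0,0,0,0.5]
    - [0,0,0,0,0,0,0.5]
    - [0,0,0,0,0,0,0.5]

```text
time_s: 21.8
eef_pos: [0.4972, 0.4358, -0.0049]
ee_rot: [0.709, 0.706, 0.0, -0.0]
force: [-0.2, -0.4, 0.3]
width: 0.501
```

```bash
python3 - <<'E'
from h import *
s=get_state(); print(s["eef_pos"].round(4),s["force"].round(1))
a,_=grab("wrist"); b,S=grab("side"); 
u,v=proj(S,s["eef_pos"]).astype(int); print(u,v)
cv2.imwrite("pics/w8.png",np.hstack([cv2.resize(a[180:400,200:440],(400,367)),cv2.resize(b[v-45:v+20,u-30:u+41],(400,367),interpolation=cv2.INTER_CUBIC)])[:,:,::-1])
E
```

```text
[ 0.4972  0.4358 -0.0049] [-0.2 -0.4  0.3]
288 180
```

View pics/w8.png

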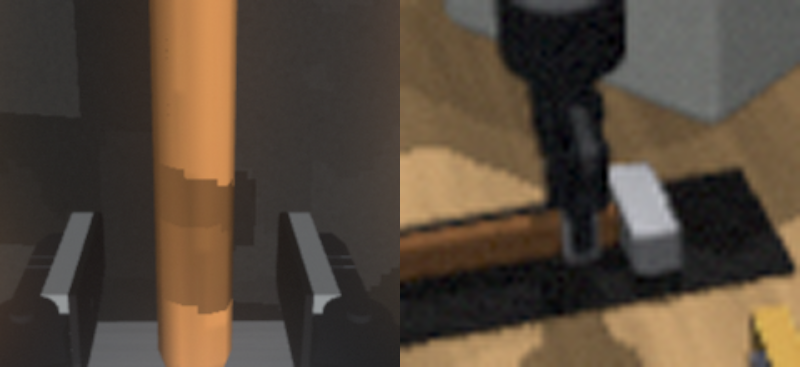

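The pads straddle the steel-headed hammer's handle, just above the mat. I'll close with a firm grip.

Emit:
carry_out:
  rows:
    - [0,0,0.03,0,0,0,0]
    - [0,0,0,0,0,0,0]
    - [0,0,0,0,0,0,0]
    - [0,0,0,0,0,0,0]
    - [0,0,0,0,0,0,0]
    - [0,0,0,0,0,0,0]
    - [0,0,0,0,0,0,0]
    - [0,0,0,0,0,0,0]
  force: 90

```text
time_s: 22.9
eef_pos: [0.4974, 0.436, -0.0019]
ee_rot: [0.709, 0.706, 0.0, 0.0]
force: [-1.3, -0.7, 6.5]
width: 0.183
```

Emit:
carry_out:
  rows:
    - [0,0,0.1,0,0,0,0]
    - [0,0,0.2,0,0,0,0]
    - [0,0,0.2,0,0,0,0]
    - [0,0,0.25,0,0,0,0]
    - [0,0,0.25,0,0,0,0]
    - [0,0,0,0,0,0,0]
    - [0,0,0,0,0,0,0]
    - [0,0,0,0,0,0,0]

```text
time_s: 23.9
eef_pos: [0.4969, 0.4355, 0.0765]
ee_rot: [0.709, 0.706, -0.001, -0.0]
force: [-0.4, 1.2, -3.1]
width: 0.182
```

```bash
python3 - <<'E'
from h import *
s=get_state(); print(s["eef_pos"].round(4),s["ee_rot"].round(4),s["width"],s["force"].round(1),s["moment"].round(2))
im,C=grab("wrist","w9"); hsv=cv2.cvtColor(im,cv2.COLOR_RGB2HSV); z0=s["eef_pos"][2]+.0025
m=(hsv[...,1]<60)&(hsv[...,2]>85)
k,l,st,ce=cv2.connectedComponentsWithStats(m.astype(np.uint8))
for i in range(1,k):
    if st[i,4]>800: print(st[i],ce[i].round(0),cv2.minAreaRect(np.argwhere(l==i)[:,::-1].astype(np.float32)))
E
```

```text
[0.4969 0.4355 0.0765] [ 7.087e-01  7.055e-01 -6.000e-04 -2.000e-04] 0.18238840594336891 [-0.4  1.2 -3.1] [-0.    0.08 -0.02]
[  487   303   153   177 14730] [588. 397.] ((563.0, 391.0), (176.0, 152.0), 90.0)
[   0  328   60   42 1855] [ 24. 347.] ((29.5, 348.5), (41.0, 59.0), 90.0)
[ 283  387   63   66 3062] [314. 424.] ((314.0, 419.5), (65.0, 62.0), 90.0)
```

The lift shows −3.1 N, so the hammer is held. I'll take it behind the wedge tail, lined up with the guide.

Emit:
carry_out:
  rows:
    - [0.086,-0.162,-0.02,0,0,-0.011,0]
    - [0.086,-0.162,-0.02,0,0,-0.011,0]
    - [0.086,-0.162,-0.02,0,0,-0.011,0]
    - [0.086,-0.162,-0.02,0,0,-0.011,0]
    - [0.086,-0.162,-0.02,0,0,-0.011,0]
    - [0.086,-0.162,-0.02,0,0,-0.011,0]
    - [0,0,0,0,0,0,0]
    - [0,0,0,0,0,0,0]

```text
time_s: 24.95
eef_pos: [0.5384, 0.3582, 0.0678]
ee_rot: [0.727, 0.687, 0.0, -0.0]
force: [-0.2, 0.5, -3.4]
width: 0.18
```

Emit:
carry_out:
  rows:
    - [0,0,-0.119,0,0,0,0]
    - [0,0,-0.119,0,0,0,0]
    - [0,0,-0.119,0,0,0,0]
    - [0,0,-0.119,0,0,0,0]
    - [0,0,0,0,0,0,0]
    - [0,0,0,0,0,0,0]
    - [0,0,0,0,0,0,0]
    - [0,0,0,0,0,0,0]

```text
time_s: 25.95
eef_pos: [0.5386, 0.3581, 0.0301]
ee_rot: [0.727, 0.687, 0.0, 0.0]
force: [-0.2, 0.1, -3.2]
width: 0.177
```

```bash
python3 - <<'E'
from h import *
s=get_state(); print(s["eef_pos"].round(4),s["ee_rot"].round(4),s["width"],s["force"].round(1))
b,S=grab("side"); a,W=grab("scene"); u,v=proj(S,[.58,.31,.05]).astype(int); x,y=proj(W,[.58,.31,.05]).astype(int); print(u,v,x,y)
cv2.imwrite("pics/w10.png",np.hstack([cv2.resize(a[y-40:y+40,x-60:x+40],(500,400),interpolation=cv2.INTER_CUBIC),cv2.resize(b[v-50:v+50,u-40:u+35],(300,400),interpolation=cv2.INTER_CUBIC)])[:,:,::-1])
E
```

```text
[0.5386 0.3581 0.0301] [7.267e-01 6.869e-01 3.000e-04 1.000e-04] 0.1767019979390522 [-0.2  0.1 -3.2]
320 183 430 275
```

View pics/w10.png

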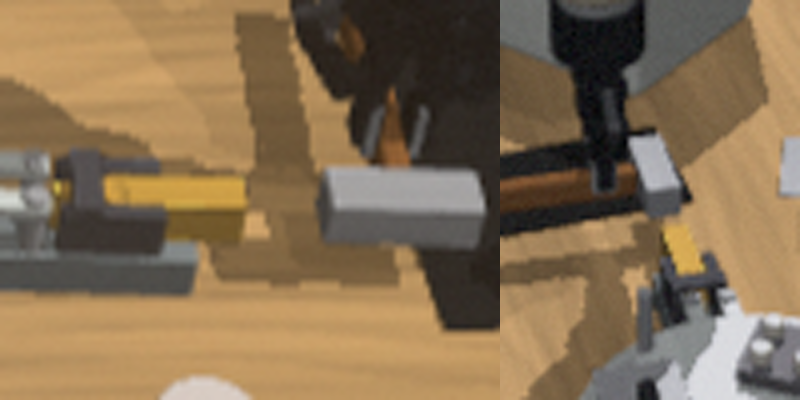

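The hammer's face (scene crop 320,205) lines up with the wedge tail (245,205) with about 40 mm between them. I'll advance gently.

Emit:
carry_out:
  rows:
    - [-0.005,-0.1,0,0,0,0,0]
    - [-0.005,-0.1,0,0,0,0,0]
    - [-0.005,-0.1,0,0,0,0,0]
    - [-0.005,-0.1,0,0,0,0,0]
    - [-0.003,-0.05,0,0,0,0,0]
    - [-0.003,-0.05,0,0,0,0,0]
    - [-0.003,-0.05,0,0,0,0,0]
    - [-0.003,-0.05,0,0,0,0,0]

```text
time_s: 27.05
eef_pos: [0.536, 0.31, 0.0298]
ee_rot: [0.727, 0.687, 0.0, -0.0]
force: [0.1, 2.4, -2.4]
width: 0.181
```

Emit:
carry_out:
  rows:
    - [-0.0016,-0.031,0,0,0,0,0]
    - [-0.0016,-0.031,0,0,0,0,0]
    - [-0.0016,-0.031,0,0,0,0,0]
    - [-0.0016,-0.031,0,0,0,0,0]
    - [-0.0016,-0.031,0,0,0,0,0]
    - [-0.0016,-0.031,0,0,0,0,0]
    - [0,0,0,0,0,0,0]
    - [0,0,0,0,0,0,0]

```text
time_s: 28.05
eef_pos: [0.5351, 0.2949, 0.0297]
ee_rot: [0.727, 0.687, -0.0, -0.0]
force: [0.7, -0.5, -3.0]
width: 0.188
```

Emit:
carry_out:
  rows:
    - [-0.0008,-0.0155,0,0,0,0,0]
    - [-0.0008,-0.0155,0,0,0,0,0]
    - [-0.0008,-0.0155,0,0,0,0,0]
    - [-0.0008,-0.0155,0,0,0,0,0]
    - [-0.0008,-0.0155,0,0,0,0,0]
    - [-0.0008,-0.0155,0,0,0,0,0]
    - [0,0,0,0,0,0,0]
    - [0,0,0,0,0,0,0]

```text
time_s: 29.05
eef_pos: [0.5348, 0.2883, 0.0298]
ee_rot: [0.727, 0.687, 0.001, -0.0]
force: [-0.5, 8.0, -4.2]
width: 0.182
```

Emit:
carry_out:
  rows:
    - [-0.0008,-0.0125,0,0,0,0,0]
    - [-0.0008,-0.0125,0,0,0,0,0]
    - [0,0,0,0,0,0,0]
    - [0,0,0,0,0,0,0]
    - [-0.0008,-0.0125,0,0,0,0,0]
    - [-0.0008,-0.0125,0,0,0,0,0]
    - [0,0,0,0,0,0,0]
    - [0,0,0,0,0,0,0]

```text
time_s: 30.05
eef_pos: [0.5347, 0.2871, 0.0302]
ee_rot: [0.726, 0.687, 0.002, -0.001]
force: [-2.9, 28.0, -5.3]
width: 0.182
```

28 N resists and the tail has stopped advancing (1 mm of travel for 4 mm commanded). Two real taps to make sure it is seated, then back off.

Emit:
carry_out:
  rows:
    - [0.005,0.1,0,0,0,0,0]
    - [0.005,0.1,0,0,0,0,0]
    - [-0.005,-0.1,0,0,0,0,0]
    - [-0.005,-0.1,0,0,0,0,0]
    - [0.005,0.1,0,0,0,0,0]
    - [0.005,0.1,0,0,0,0,0]
    - [-0.005,-0.1,0,0,0,0,0]
    - [-0.005,-0.1,0,0,0,0,0]

```text
time_s: 31.05
eef_pos: [0.534, 0.2859, 0.03]
ee_rot: [0.727, 0.687, 0.002, -0.002]
force: [-14.9, 59.2, -0.1]
width: 0.183
```

Emit:
carry_out:
  rows:
    - [-0.0008,-0.0125,0,0,0,0,0]
    - [-0.0008,-0.0125,0,0,0,0,0]
    - [0,0,0,0,0,0,0]
    - [0,0,0,0,0,0,0]
    - [0,0,0,0,0,0,0]
    - [0,0,0,0,0,0,0]
    - [0,0,0,0,0,0,0]
    - [0,0,0,0,0,0,0]

```text
time_s: 32.05
eef_pos: [0.5342, 0.2862, 0.0303]
ee_rot: [0.726, 0.687, 0.003, -0.001]
force: [-8.2, 41.7, -4.7]
width: 0.181
```

Emit:
carry_out:
  rows:
    - [0.005,0.1,0,0,0,0,0]
    - [0.01,0.2,0,0,0,0,0]
    - [0.01,0.2,0,0,0,0,0]
    - [0.01,0.2,0,0,0,0,0]
    - [0.01,0.2,0,0,0,0,0]
    - [0,0,0.2,0,0,0,0]
    - [0,0,0.3,0,0,0,0]
    - [0,0,0,0,0,0,0]

```text
time_s: 33.05
eef_pos: [0.5389, 0.354, 0.072]
ee_rot: [0.727, 0.687, 0.002, 0.001]
force: [0.1, 1.0, -3.7]
width: 0.18
```

```bash
python3 - <<'E'
from h import *
s=get_state(); print(s["eef_pos"].round(4),s["ee_rot"].round(4),s["width"],s["force"].round(1))
for n,box in(("scene",(385,255,430,290)),("wrist",(0,0,400,300))):
    im,C=grab(n,n+"11"); hsv=cv2.cvtColor(im,cv2.COLOR_RGB2HSV); x0,y0,x1,y1=box
    m=((hsv[...,1]>130)&(hsv[...,0]>15)&(hsv[...,0]<30)&(hsv[...,2]>(150 if n=="scene" else 110))).astype(np.uint8)[y0:y1,x0:x1]
    k,l,st,ce=cv2.connectedComponentsWithStats(m)
    for i in range(1,k):
        if 30<st[i,4]<3000: b=cv2.boxPoints(cv2.minAreaRect((np.argwhere(l==i)[:,::-1]+[x0,y0]).astype(np.float32))); print(n,st[i],b.round(0).tolist(),[onz(C,*u,.059)[:2].round(4).tolist() for u in b])
print(proj(cal("scene"),[.577,.2488,.059]))
E
```

```text
[0.5389 0.354  0.072 ] [7.267e-01 6.869e-01 1.800e-03 5.000e-04] 0.17961989513951915 [ 0.1  1.  -3.7]
scene [  6  15  17   7 104] [[391.0, 270.0], [407.0, 270.0], [407.0, 276.0], [391.0, 276.0]] [[0.5674, 0.208], [0.5682, 0.2497], [0.5893, 0.2463], [0.5885, 0.2052]]
[407.21169109 272.48481233]
```

The tail is at y≈0.248 against the 0.2488 home value, and it held 59 N without moving on, so it is seated. I'll lay the hammer back on the mat.

Emit:
carry_out:
  rows:
    - [-0.0865,0.171,0.01,0,0,0.011,0]
    - [-0.0865,0.171,0.01,0,0,0.011,0]
    - [-0.0865,0.171,0.01,0,0,0.011,0]
    - [-0.0865,0.171,0.01,0,0,0.011,0]
    - [-0.0865,0.171,0.01,0,0,0.011,0]
    - [-0.0865,0.171,0.01,0,0,0.011,0]
    - [0,0,0,0,0,0,0]
    - [0,0,0,0,0,0,0]

```text
time_s: 34.15
eef_pos: [0.4965, 0.4356, 0.0744]
ee_rot: [0.709, 0.706, -0.0, 0.0]
force: [0.5, 0.3, -3.5]
width: 0.176
```

Emit:
carry_out:
  rows:
    - [0,0,-0.2,0,0,0,0]
    - [0,0,-0.2,0,0,0,0]
    - [0,0,-0.2,0,0,0,0]
    - [0,0,-0.2,0,0,0,0]
    - [0,0,-0.03,0,0,0,0]
    - [0,0,-0.03,0,0,0,0]
    - [0,0,-0.03,0,0,0,0]
    - [0,0,-0.03,0,0,0,0]

```text
time_s: 35.15
eef_pos: [0.4966, 0.4359, 0.0012]
ee_rot: [0.709, 0.706, 0.0, 0.0]
force: [-0.1, 0.2, -4.3]
width: 0.179
```

Emit:
carry_out:
  rows:
    - [0,0,-0.02,0,0,0,0]
    - [0,0,-0.02,0,0,0,0]
    - [0,0,0,0,0,0,0]
    - [0,0,0,0,0,0,0.5]
    - [0,0,0,0,0,0,0.5]
    - [0,0,0,0,0,0,0.5]
    - [0,0,0,0,0,0,0.5]
    - [0,0,0,0,0,0,0.5]
  force: 30

```text
time_s: 36.15
eef_pos: [0.4965, 0.4358, -0.0023]
ee_rot: [0.709, 0.706, 0.0, -0.0]
force: [-0.4, 0.3, 0.1]
width: 0.501
```

Emit:
carry_out:
  rows:
    - [0,0,0.2,0,0,0,0.5]
    - [0,0,0.3,0,0,0,0.5]
    - [0,0,0.5,0,0,0,0.6]
    - [0,0,0.5,0,0,0,1]
    - [0,0,0.5,0,0,0,1]
    - [0,0,0.5,0,0,0,1]
    - [0,0,0.5,0,0,0,1]
    - [0,0,0,0,0,0,1]

```text
time_s: 37.15
eef_pos: [0.4971, 0.4363, 0.2423]
ee_rot: [0.709, 0.706, 0.003, 0.001]
force: [0.3, -0.3, -0.4]
width: 1.0
```

```bash
python3 - <<'E'
from h import *
s=get_state(); print(s["eef_pos"].round(4),s["ee_rot"].round(4),s["width"],s["force"].round(1))
im,C=grab("wrist","w12"); hsv=cv2.cvtColor(im,cv2.COLOR_RGB2HSV)
for n,m,z in(("wood",(hsv[...,1]>90)&(hsv[...,0]<16)&(hsv[...,2]>50),.032),("head",(hsv[...,1]<60)&(hsv[...,2]>95),.034),("dark",(hsv[...,2]<45),.004)):
    k,l,st,ce=cv2.connectedComponentsWithStats(m.astype(np.uint8))
    for i in range(1,k):
        if st[i,4]>600 and abs(ce[i][0]-320)<120:
            b=cv2.boxPoints(cv2.minAreaRect(np.argwhere(l==i)[:,::-1].astype(np.float32)))
            print(n,st[i],[onz(C,*u,z)[:2].round(4).tolist() for u in b])
E
```

```text
[0.4971 0.4363 0.2423] [7.086e-01 7.056e-01 3.400e-03 5.000e-04] 1.000057526175936 [ 0.3 -0.3 -0.4]
wood [ 302   34   21  198 3904] [[0.3476, 0.4271], [0.3477, 0.4443], [0.5241, 0.4447], [0.5239, 0.4245]]
head [ 274  234   79   28 2177] [[0.5263, 0.3965], [0.5268, 0.4747], [0.5557, 0.4755], [0.5553, 0.3954]]
head [ 242  363   84   61 3040] [[0.7333, 0.3503], [0.6756, 0.3692], [0.7068, 0.4492], [0.7672, 0.4334]]
dark [ 282   35   22  192 3121] [[0.3433, 0.4077], [0.3433, 0.4264], [0.5264, 0.4251], [0.5265, 0.4034]]
dark [ 321  216   47   78 1169] [[0.5155, 0.4442], [0.5157, 0.4934], [0.6061, 0.4969], [0.6058, 0.4443]]
dark [    0   322   640   158 35428] [[0.6409, 0.0687], [0.6456, 0.8188], [0.8904, 0.8835], [0.8831, 0.0048]]
```

The hammer is back exactly where it lay. Next is the lid: I'll move above its handle and re-measure.

Emit:
carry_out:
  rows:
    - [-0.008,-0.436,-0.02,0,0,-0.172,0.5]
    - [-0.008,-0.436,-0.02,0,0,-0.172,0.5]
    - [-0.008,-0.436,-0.02,0,0,-0.172,0.5]
    - [-0.008,-0.436,-0.02,0,0,-0.172,0.5]
    - [-0.008,-0.436,-0.02,0,0,-0.172,0.5]
    - [-0.008,-0.436,-0.02,0,0,-0.172,0.5]
    - [-0.008,-0.436,-0.02,0,0,-0.172,0.5]
    - [-0.008,-0.436,-0.02,0,0,-0.172,0.5]

```text
time_s: 38.2
eef_pos: [0.4906, 0.1555, 0.2242]
ee_rot: [0.971, 0.238, -0.001, -0.0]
force: [-0.2, 0.2, -0.1]
width: 0.502
```

Emit:
carry_out:
  rows:
    - [-0.008,-0.436,-0.1,0,0,-0.172,0.5]
    - [-0.008,-0.436,-0.1,0,0,-0.172,0.5]
    - [-0.008,-0.436,-0.1,0,0,-0.172,0.5]
    - [-0.008,-0.436,-0.1,0,0,-0.172,0.5]
    - [0,0,0,0,0,0,0.5]
    - [0,0,0,0,0,0,0.5]
    - [0,0,0,0,0,0,0.5]
    - [0,0,0,0,0,0,0.5]

```text
time_s: 39.2
eef_pos: [0.4888, 0.0178, 0.193]
ee_rot: [1.0, -0.027, 0.0, 0.0]
force: [1.0, -0.0, -1.3]
width: 0.499
```

```bash
python3 - <<'E'
from h import *
s=get_state(); print(s["eef_pos"].round(4),s["ee_rot"].round(4),s["width"])
im,C=grab("wrist","w13"); g=cv2.cvtColor(im,cv2.COLOR_RGB2GRAY)
x,y=proj(C,[.4896,.0178,.106]).astype(int); print(x,y)
q=(g[y-60:y+60,x-25:x+25]<55).astype(np.uint8); k,l,st,ce=cv2.connectedComponentsWithStats(q); i=1+st[1:,4].argmax()
r=cv2.minAreaRect((np.argwhere(l==i)[:,::-1]+[x-25,y-60]).astype(np.float32)); b=cv2.boxPoints(r); print(st[i],r)
print([onz(C,*u,.11)[:2].round(4).tolist() for u in b],onz(C,*r[0],.106).round(4))
S=cal("scene"); print("orange head",onz(S,417,208,.02),onz(S,405,213,.01),onz(S,395,175,.01))
E
```

```text
[0.4888 0.0178 0.193 ] [ 9.996e-01 -2.660e-02  1.000e-04  0.000e+00] 0.49904553512217636
314 244
[  18   23   17   75 1216] ((315.0, 244.0), (74.0, 16.0), 90.0)
[[0.4861, 0.0448], [0.4965, 0.0442], [0.4941, -0.0079], [0.483, -0.0073]] [0.4899 0.018  0.106 ]
orange head [0.26976856 0.33374067 0.02      ] [0.28127467 0.29591108 0.01      ] [0.08182817 0.29311273 0.01      ]
```

Emit:
carry_out:
  rows:
    - [0.014,0,-0.35,0,0,0,0.5]
    - [0,0,-0.35,0,0,0,0.5]
    - [0,0,-0.35,0,0,0,0.5]
    - [0,0,-0.35,0,0,0,0.5]
    - [0,0,0,0,0,0,0]
    - [0,0,0,0,0,0,0]
    - [0,0,0,0,0,0,0]
    - [0,0,0,0,0,0,0]
  force: 40

```text
time_s: 40.25
eef_pos: [0.4901, 0.0172, 0.0816]
ee_rot: [1.0, -0.027, 0.001, 0.0]
force: [-0.4, -0.1, -0.3]
width: 0.125
```

Emit:
carry_out:
  rows:
    - [0,0,0,0,0,0,0]
    - [0,0,0.06,0,0,0,0]
    - [0,0,0.1,0,0,0,0]
    - [0,0,0.2,0,0,0,0]
    - [0,0,0.3,0,0,0,0]
    - [0,0,0.3,0,0,0,0]
    - [0,0,0.3,0,0,0,0]
    - [0,0,0,0,0,0,0]

```text
time_s: 41.25
eef_pos: [0.4904, 0.0172, 0.1832]
ee_rot: [1.0, -0.027, 0.002, 0.0]
force: [-0.5, 0.0, -1.5]
width: 0.119
```

The lid is in hand (−1.5 N). I'll carry it to the bare bench between the mat and the turntable.

Emit:
carry_out:
  rows:
    - [-0.083,0.527,0,0,0,0,0]
    - [-0.083,0.527,0,0,0,0,0]
    - [-0.083,0.527,0,0,0,0,0]
    - [-0.083,0.527,0,0,0,0,0]
    - [-0.083,0.527,0,0,0,0,0]
    - [-0.083,0.527,0,0,0,0,0]
    - [0,0,-0.5,0,0,0,0]
    - [0,0,-0.5,0,0,0,0]

```text
time_s: 42.25
eef_pos: [0.4494, 0.2706, 0.1]
ee_rot: [1.0, -0.027, -0.0, 0.0]
force: [1.2, 0.1, -1.5]
width: 0.117
```

Emit:
carry_out:
  rows:
    - [0,0,-0.4,0,0,0,0]
    - [0,0,-0.4,0,0,0,0]
    - [0,0,-0.2,0,0,0,0]
    - [0,0,-0.1,0,0,0,0]
    - [0,0,-0.03,0,0,0,0]
    - [0,0,0,0,0,0,0]
    - [0,0,0,0,0,0,0]
    - [0,0,0,0,0,0,0]

```text
time_s: 43.25
eef_pos: [0.4502, 0.2703, 0.0118]
ee_rot: [1.0, -0.027, 0.0, -0.0]
force: [0.3, 0.9, -1.8]
width: 0.122
```

Emit:
carry_out:
  rows:
    - [0,0,-0.025,0,0,0,0]
    - [0,0,-0.025,0,0,0,0]
    - [0,0,0,0,0,0,0]
    - [0,0,0,0,0,0,0]
    - [0,0,0,0,0,0,0]
    - [0,0,0,0,0,0,0]
    - [0,0,0,0,0,0,0]
    - [0,0,0,0,0,0,0]

```text
time_s: 44.25
eef_pos: [0.45, 0.2702, 0.0073]
ee_rot: [1.0, -0.027, 0.0, -0.0]
force: [0.8, 0.1, -1.5]
width: 0.124
```

Not resting yet, so a few mm lower.

Emit:
carry_out:
  rows:
    - [0,0,-0.02,0,0,0,0]
    - [0,0,-0.02,0,0,0,0]
    - [0,0,0,0,0,0,0]
    - [0,0,0,0,0,0,0]
    - [0,0,0,0,0,0,0]
    - [0,0,0,0,0,0,0]
    - [0,0,0,0,0,0,0]
    - [0,0,0,0,0,0,0]

```text
time_s: 45.25
eef_pos: [0.4501, 0.2702, 0.0045]
ee_rot: [1.0, -0.027, 0.0, -0.0]
force: [-0.8, -0.6, 7.5]
width: 0.126
```

Emit:
carry_out:
  rows:
    - [0,0,-0.015,0,0,0,0]
    - [0,0,-0.015,0,0,0,0]
    - [0,0,0,0,0,0,0]
    - [0,0,0,0,0,0,0]
    - [0,0,0,0,0,0,0]
    - [0,0,0,0,0,0,0]
    - [0,0,0,0,0,0,0]
    - [0,0,0,0,0,0,0]

```text
time_s: 46.25
eef_pos: [0.4502, 0.2702, 0.0044]
ee_rot: [1.0, -0.027, 0.001, -0.0]
force: [-8.5, -5.6, 40.2]
width: 0.124
```

It rests on the bench: contact at 0.0045, as the geometry predicts. I'll ease off, release, rise and go to look at the models.

Emit:
carry_out:
  rows:
    - [0,0,0.045,0,0,0,0]
    - [0,0,0,0,0,0,0.3]
    - [0,0,0,0,0,0,0.5]
    - [0,0,0,0,0,0,0.5]
    - [0,0,0.4,0,0,0,0.5]
    - [0,0,0.7,0,0,0,0.6]
    - [0,0,0.7,0,0,0,0.6]
    - [0,0,0.7,0,0,0,0.6]

```text
time_s: 47.25
eef_pos: [0.4498, 0.27, 0.207]
ee_rot: [1.0, -0.027, -0.0, 0.0]
force: [1.3, 0.7, 0.2]
width: 0.598
```

Emit:
carry_out:
  rows:
    - [0.063,-0.604,0.15,0,0,0,0.6]
    - [0.063,-0.604,0.15,0,0,0,0.6]
    - [0.063,-0.604,0.15,0,0,0,0.6]
    - [0.063,-0.604,0.15,0,0,0,0.6]
    - [0.063,-0.604,0,0,0,0,0.6]
    - [0.063,-0.604,0,0,0,0,0.6]
    - [0.063,-0.604,0,0,0,0,0.6]
    - [0.063,-0.604,0,0,0,0,0.6]

```text
time_s: 48.25
eef_pos: [0.4903, -0.118, 0.2532]
ee_rot: [1.0, -0.027, -0.0, -0.0]
force: [-0.1, 0.0, -0.0]
width: 0.601
```

Emit:
carry_out:
  rows:
    - [0.063,-0.604,0,0,0,0,0.6]
    - [0.063,-0.604,0,0,0,0,0.6]
    - [0.063,-0.604,0,0,0,0,0.6]
    - [0.063,-0.604,0,0,0,0,0.6]
    - [0,0,0,0,0,0,0.6]
    - [0,0,0,0,0,0,0.6]
    - [0,0,0,0,0,0,0.6]
    - [0,0,0,0,0,0,0.6]

```text
time_s: 49.25
eef_pos: [0.5107, -0.3088, 0.2536]
ee_rot: [1.0, -0.027, 0.0, 0.0]
force: [-0.0, -1.0, -0.4]
width: 0.596
```

```bash
cat > mod.py <<'E'
from h import *
def models(im,C):
    hsv=cv2.cvtColor(im,cv2.COLOR_RGB2HSV); out=[]
    m=((hsv[...,1]<70)&(hsv[...,2]>75)).astype(np.uint8)
    k,l,st,ce=cv2.connectedComponentsWithStats(m)
    for i in range(1,k):
        if 300<st[i,4]<5000:
            p=onz(C,*ce[i],.02)
            if -.45<p[1]<-.2 and .35<p[0]<.7: out.append((st[i].tolist(),ce[i].round(1).tolist(),p[:2].round(4).tolist()))
    return out
E
python3 - <<'E'
from mod import *
s=get_state(); print(s["time_s"],s["eef_pos"].round(4),s["ee_rot"].round(4))
im,C=grab("wrist","w14")
for o in models(im,C): print(o)
x,y=proj(C,[.517,-.335,.02]).astype(int); x0,y0=max(x-150,0),max(y-112,0); print(x0,y0)
cv2.imwrite("pics/w14c.png",cv2.resize(im[y0:y0+225,x0:x0+300],(800,600),interpolation=cv2.INTER_CUBIC)[:,:,::-1])
E
```

```text
49.25 [ 0.5107 -0.3088  0.2536] [ 9.996e-01 -2.680e-02  1.000e-04  0.000e+00]
([229, 160, 38, 36, 837], [247.7, 177.3], [0.4448, -0.2804])
([460, 185, 35, 47, 535], [473.9, 211.0], [0.6785, -0.3282])
([344, 191, 35, 34, 797], [360.7, 207.7], [0.5597, -0.3183])
([372, 250, 32, 37, 808], [387.5, 268.2], [0.5882, -0.3879])
([259, 252, 30, 30, 782], [273.2, 266.5], [0.4625, -0.3791])
170 113
```

View pics/w14c.png

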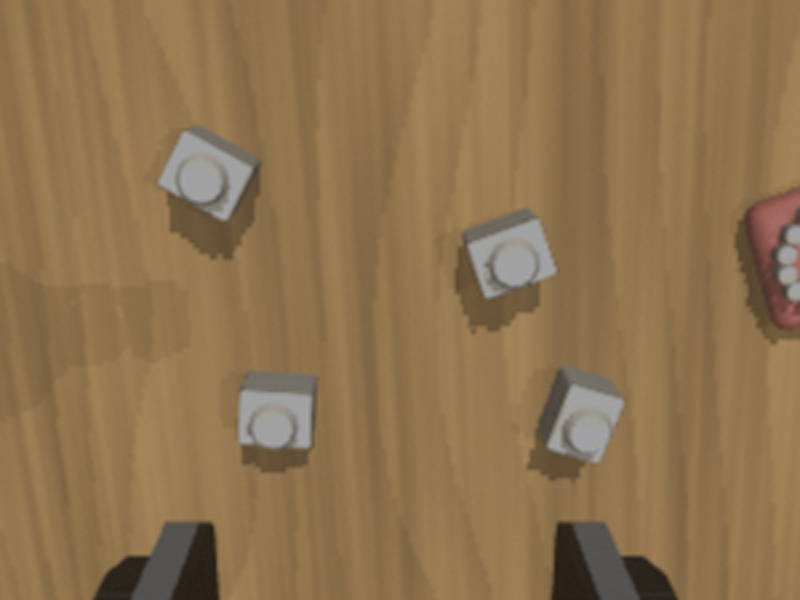

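Four models stand clear of each other. Crop centres are about (205,176), (511,259), (276,418) and (584,421), with the darker strips being side faces. I'll measure their top faces.

```bash
cat >> mod.py <<'E'
def tops(im,C,ctrs,z=.028,h=24):
    v=cv2.cvtColor(im,cv2.COLOR_RGB2HSV)
    for (x,y) in ctrs:
        x,y=int(x),int(y); w=v[y-h:y+h,x-h:x+h]; b0=(w[...,1]<70)
        t,_=cv2.threshold(w[...,2][b0].reshape(-1,1),0,255,cv2.THRESH_OTSU)
        m=(b0&(w[...,2]>t)).astype(np.uint8); m=cv2.morphologyEx(m,cv2.MORPH_CLOSE,np.ones((9,9)))
        m=cv2.morphologyEx(m,cv2.MORPH_OPEN,np.ones((3,3)))
        k,l,st,ce=cv2.connectedComponentsWithStats(m); i=1+st[1:,4].argmax()
        hull=cv2.convexHull((np.argwhere(l==i)[:,::-1]+[x-h,y-h]).astype(np.float32)).reshape(-1,2)
        g=np.array([onz(C,*u,z)[:2] for u in hull],np.float32)
        (c,(a,b),ang)=cv2.minAreaRect(g*1000)
        if a<b: a,b,ang=b,a,ang-90
        print("top",t,"ctr",np.round(np.array(c)/1000,4),"size",round(a,1),round(b,1),"long axis deg",round((ang+90)%180-90,1))
E
python3 - <<'E'
from mod import *
im=cv2.imread("pics/w14.png")[:,:,::-1]; C=cal("wrist")
tops(im,C,[(170+x/2.667,113+y/2.667) for x,y in((207,170),(510,256),(277,412),(584,416))])
E
```

```text
top 137.0 ctr [ 0.4447 -0.2806] size 29.1 23.0 long axis deg -31.5
top 136.0 ctr [ 0.56   -0.3186] size 29.1 23.4 long axis deg 16.4
top 137.0 ctr [ 0.4622 -0.3801] size 29.1 23.9 long axis deg -7.2
top 129.0 ctr [ 0.5888 -0.3891] size 29.8 23.4 long axis deg 69.7
```

The sizes come out at 29×23.5 mm, a match for the 30×24 mm blocks. I'll pick the first model, gripping across its 30 mm side.

Emit:
carry_out:
  rows:
    - [-0.206,0.088,-0.48,0,0,-0.158,0.6]
    - [-0.206,0.088,-0.48,0,0,-0.158,0.6]
    - [-0.206,0.088,-0.48,0,0,-0.158,0.6]
    - [-0.207,0.088,-0.48,0,0,-0.158,0.6]
    - [0,0,-0.3,0,0,0,0.6]
    - [0,0,-0.35,0,0,0,0.6]
    - [0,0,-0.35,0,0,0,0.6]
    - [0,0,-0.22,0,0,0,0.6]

```text
time_s: 50.3
eef_pos: [0.4445, -0.2811, 0.0011]
ee_rot: [0.962, -0.272, -0.0, -0.0]
force: [-0.6, -0.6, 0.6]
width: 0.605
```

Emit:
carry_out:
  rows:
    - [0,0,0,0,0,0,0.1]
    - [0,0,0,0,0,0,0.1]
    - [0,0,0,0,0,0,0.1]
    - [0,0,0,0,0,0,0.1]
    - [0,0,0,0,0,0,0.1]
    - [0,0,0,0,0,0,0.1]
    - [0,0,0.1,0,0,0,0.1]
    - [0,0,0,0,0,0,0.1]
  force: 30

```text
time_s: 51.3
eef_pos: [0.4448, -0.2817, 0.0108]
ee_rot: [0.962, -0.272, 0.001, 0.0]
force: [-0.5, -0.1, -0.6]
width: 0.338
```

Emit:
carry_out:
  rows:
    - [0,0,0.62,0,0,0,0.1]
    - [0,0,0.62,0,0,0,0.1]
    - [0,0,0.62,0,0,0,0.1]
    - [0.107,0.636,0,0,0,0.126,0.1]
    - [0.107,0.636,0,0,0,0.126,0.1]
    - [0.107,0.636,0,0,0,0.126,0.1]
    - [0.107,0.636,0,0,0,0.126,0.1]
    - [0.107,0.636,0,0,0,0.126,0.1]

```text
time_s: 52.3
eef_pos: [0.4874, -0.0255, 0.1591]
ee_rot: [1.0, -0.027, 0.0, 0.0]
force: [0.2, 0.5, -1.7]
width: 0.334
```

Emit:
carry_out:
  rows:
    - [0,0,0,0,0,0,0.1]
    - [0,0,-0.33,0,0,0,0.1]
    - [0,0,-0.33,0,0,0,0.1]
    - [0,0,-0.33,0,0,0,0.1]
    - [0,0,-0.03,0,0,0,0.1]
    - [0,0,-0.03,0,0,0,0.1]
    - [0,0,0,0,0,0,0.1]
    - [0,0,0,0,0,0,0.1]

```text
time_s: 53.3
eef_pos: [0.4876, -0.0272, 0.0756]
ee_rot: [1.0, -0.028, 0.001, 0.0]
force: [-0.5, 0.2, -0.7]
width: 0.337
```

```bash
python3 - <<'E'
from h import *
s=get_state(); q=s["ee_rot"]; print(s["eef_pos"].round(4),np.degrees(2*np.arctan2(q[1],q[0])).round(2),s["width"],s["force"].round(2))
E
```

```text
[ 0.4876 -0.0272  0.0756] -3.23 0.3373058067463081 [-0.45  0.24 -0.67]
```

Emit:
carry_out:
  rows:
    - [0,0,-0.015,0,0,0,0.1]
    - [0,0,-0.015,0,0,0,0.1]
    - [0,0,0,0,0,0,0.1]
    - [0,0,0,0,0,0,0.5]
    - [0,0,0,0,0,0,0.5]
    - [0,0,0.2,0,0,0,0.5]
    - [0,0,0.5,0,0,0,0.5]
    - [0,0,0.5,0,0,0,0.6]

```text
time_s: 54.3
eef_pos: [0.4871, -0.0271, 0.1694]
ee_rot: [1.0, -0.028, -0.0, -0.0]
force: [0.6, 0.1, 0.4]
width: 0.603
```

Emit:
carry_out:
  rows:
    - [0.09,-0.48,0.3,0,0,0,0.6]
    - [0.09,-0.48,0.3,0,0,0,0.6]
    - [0.09,-0.48,0,0,0,0.08,0.6]
    - [0.09,-0.48,0,0,0,0.08,0.6]
    - [0.09,-0.48,0,0,0,0.08,0.6]
    - [0.09,-0.48,0,0,0,0.08,0.6]
    - [0.09,-0.48,0,0,0,0.11,0.6]
    - [0,0,0,0,0,0,0.6]

```text
time_s: 55.3
eef_pos: [0.5376, -0.298, 0.2157]
ee_rot: [0.99, 0.139, -0.0, -0.0]
force: [0.4, 0.4, -1.0]
width: 0.599
```

```bash
python3 - <<'E'
from mod import *
s=get_state(); q=s["ee_rot"]; print(s["eef_pos"].round(4),np.degrees(2*np.arctan2(q[1],q[0])).round(2))
im,C=grab("wrist","w15")
tops(im,C,[proj(C,[*p,.028]) for p in((.56,-.3186),(.4622,-.3801),(.5888,-.3891))],h=30)
im,S=grab("scene","s15")
E
```

```text
[ 0.5376 -0.298   0.2157] 16.03
top 135.0 ctr [ 0.5597 -0.3184] size 28.8 22.8 long axis deg 16.0
top 136.0 ctr [ 0.4622 -0.3806] size 29.1 24.8 long axis deg -7.7
top 128.0 ctr [ 0.5886 -0.389 ] size 30.0 23.4 long axis deg 69.5
```

Emit:
carry_out:
  rows:
    - [0.069,-0.064,-0.4,0,0,0,0.6]
    - [0.069,-0.064,-0.4,0,0,0,0.6]
    - [0.069,-0.064,-0.4,0,0,0,0.6]
    - [0.069,-0.063,-0.4,0,0,0,0.6]
    - [0,0,-0.3,0,0,0,0.6]
    - [0,0,-0.35,0,0,0,0.6]
    - [0,0,-0.25,0,0,0,0.6]
    - [0,0,-0.166,0,0,0,0.6]

```text
time_s: 56.4
eef_pos: [0.5598, -0.3156, 0.0025]
ee_rot: [0.99, 0.14, -0.0, -0.0]
force: [0.1, 0.2, -0.0]
width: 0.597
```

Emit:
carry_out:
  rows:
    - [0,0,0,0,0,0,0.1]
    - [0,0,0,0,0,0,0.1]
    - [0,0,0,0,0,0,0.1]
    - [0,0,0,0,0,0,0.1]
    - [0,0,0,0,0,0,0.1]
    - [0,0,0,0,0,0,0.1]
    - [0,0,0.1,0,0,0,0.1]
    - [0,0,0,0,0,0,0.1]

```text
time_s: 57.4
eef_pos: [0.5601, -0.3165, 0.012]
ee_rot: [0.99, 0.14, 0.0, 0.0]
force: [0.3, 0.9, -1.0]
width: 0.34
```

Emit:
carry_out:
  rows:
    - [0,0,0.62,0,0,0,0.1]
    - [0,0,0.62,0,0,0,0.1]
    - [-0.147,0.668,0.104,0,0,-0.0705,0.1]
    - [-0.147,0.668,0.104,0,0,-0.0705,0.1]
    - [-0.147,0.668,0.104,0,0,-0.0705,0.1]
    - [-0.147,0.668,0.104,0,0,-0.0705,0.1]
    - [-0.147,0.669,0.104,0,0,-0.0705,0.1]
    - [-0.147,0.669,0.104,0,0,-0.0705,0.1]

```text
time_s: 58.4
eef_pos: [0.4887, 0.0061, 0.1608]
ee_rot: [1.0, -0.026, 0.0, 0.0]
force: [1.0, 0.1, -0.5]
width: 0.339
```

Emit:
carry_out:
  rows:
    - [0,0,0,0,0,0,0.1]
    - [0,0,-0.33,0,0,0,0.1]
    - [0,0,-0.33,0,0,0,0.1]
    - [0,0,-0.33,0,0,0,0.1]
    - [0,0,-0.03,0,0,0,0.1]
    - [0,0,-0.03,0,0,0,0.1]
    - [0,0,0,0,0,0,0.1]
    - [0,0,0,0,0,0,0.1]

```text
time_s: 59.4
eef_pos: [0.4896, 0.0044, 0.077]
ee_rot: [1.0, -0.025, 0.001, 0.0]
force: [0.3, 0.4, -1.1]
width: 0.334
```

```bash
python3 - <<'E'
from h import *
s=get_state(); q=s["ee_rot"]; print(s["eef_pos"].round(4),np.degrees(2*np.arctan2(q[1],q[0])).round(2),s["width"],s["force"].round(2))
E
```

```text
[0.4896 0.0044 0.077 ] -2.91 0.3336151536215672 [ 0.31  0.41 -1.07]
```

Emit:
carry_out:
  rows:
    - [0,0,-0.015,0,0,0,0.1]
    - [0,0,-0.015,0,0,0,0.1]
    - [0,0,0,0,0,0,0.1]
    - [0,0,0,0,0,0,0.5]
    - [0,0,0,0,0,0,0.5]
    - [0,0,0.2,0,0,0,0.5]
    - [0,0,0.5,0,0,0,0.5]
    - [0,0,0.5,0,0,0,0.6]

```text
time_s: 60.4
eef_pos: [0.489, 0.0045, 0.1708]
ee_rot: [1.0, -0.025, -0.0, -0.0]
force: [1.5, 0.1, -0.0]
width: 0.603
```

Emit:
carry_out:
  rows:
    - [-0.043,-0.58,0.3,0,0,-0.011,0.6]
    - [-0.043,-0.58,0.3,0,0,-0.011,0.6]
    - [-0.043,-0.58,0,0,0,-0.011,0.6]
    - [-0.043,-0.58,0,0,0,-0.011,0.6]
    - [-0.043,-0.58,0,0,0,-0.011,0.6]
    - [-0.043,-0.58,0,0,0,-0.011,0.6]
    - [-0.043,-0.58,0,0,0,-0.011,0.6]
    - [0,0,0,0,0,0,0.6]

```text
time_s: 61.4
eef_pos: [0.4646, -0.3228, 0.2173]
ee_rot: [0.998, -0.057, -0.0, 0.0]
force: [-0.6, 0.7, -0.5]
width: 0.603
```

```bash
python3 - <<'E'
from mod import *
s=get_state(); q=s["ee_rot"]; print(s["eef_pos"].round(4),np.degrees(2*np.arctan2(q[1],q[0])).round(2))
im,C=grab("wrist","w16")
tops(im,C,[proj(C,[*p,.028]) for p in((.4622,-.3801),(.5888,-.3891))],h=30)
E
```

```text
[ 0.4646 -0.3228  0.2173] -6.56
top 138.0 ctr [ 0.4629 -0.3804] size 28.7 23.1 long axis deg -6.6
top 125.0 ctr [ 0.5895 -0.3885] size 31.8 24.4 long axis deg 69.8
```

Emit:
carry_out:
  rows:
    - [-0.005,-0.18,-0.4,0,0,0,0.6]
    - [-0.005,-0.18,-0.4,0,0,0,0.6]
    - [-0.005,-0.18,-0.4,0,0,0,0.6]
    - [-0.006,-0.18,-0.4,0,0,0,0.6]
    - [0,0,-0.3,0,0,0,0.6]
    - [0,0,-0.35,0,0,0,0.6]
    - [0,0,-0.25,0,0,0,0.6]
    - [0,0,-0.178,0,0,0,0.6]

```text
time_s: 62.45
eef_pos: [0.4637, -0.3767, 0.003]
ee_rot: [0.998, -0.055, -0.0, -0.0]
force: [-0.2, 0.9, -0.2]
width: 0.596
```

Emit:
carry_out:
  rows:
    - [0,0,0,0,0,0,0.1]
    - [0,0,0,0,0,0,0.1]
    - [0,0,0,0,0,0,0.1]
    - [0,0,0,0,0,0,0.1]
    - [0,0,0,0,0,0,0.1]
    - [0,0,0,0,0,0,0.1]
    - [0,0,0.1,0,0,0,0.1]
    - [0,0,0,0,0,0,0.1]

```text
time_s: 63.45
eef_pos: [0.4638, -0.3782, 0.0125]
ee_rot: [0.998, -0.056, 0.001, 0.0]
force: [-0.0, -0.6, -0.5]
width: 0.333
```

Emit:
carry_out:
  rows:
    - [0,0,0.62,0,0,0,0.1]
    - [0,0,0.62,0,0,0,0.1]
    - [0.0436,0.645,0.104,0,0,0.01,0.1]
    - [0.0436,0.645,0.104,0,0,0.01,0.1]
    - [0.0436,0.645,0.104,0,0,0.01,0.1]
    - [0.0436,0.645,0.104,0,0,0.01,0.1]
    - [0.0436,0.645,0.104,0,0,0.01,0.1]
    - [0.0436,0.645,0.104,0,0,0.01,0.1]

```text
time_s: 64.45
eef_pos: [0.4843, -0.0667, 0.1613]
ee_rot: [0.999, -0.032, 0.0, 0.0]
force: [1.4, -0.7, -0.7]
width: 0.334
```

Emit:
carry_out:
  rows:
    - [0.0436,0.645,0,0,0,0.01,0.1]
    - [0.0436,0.645,0,0,0,0.01,0.1]
    - [0,0,0,0,0,0,0.1]
    - [0,0,-0.33,0,0,0,0.1]
    - [0,0,-0.33,0,0,0,0.1]
    - [0,0,-0.3,0,0,0,0.1]
    - [0,0,0,0,0,0,0.1]
    - [0,0,0,0,0,0,0.1]

```text
time_s: 65.45
eef_pos: [0.4918, 0.0344, 0.0848]
ee_rot: [1.0, -0.025, 0.0, 0.0]
force: [-0.4, 0.6, -1.0]
width: 0.335
```

```bash
python3 - <<'E'
from h import *
s=get_state(); q=s["ee_rot"]; print(s["eef_pos"].round(4),np.degrees(2*np.arctan2(q[1],q[0])).round(2),s["width"],s["force"].round(2))
E
```

```text
[0.4918 0.0344 0.0848] -2.81 0.3348680461219013 [-0.35  0.56 -0.97]
```

Emit:
carry_out:
  rows:
    - [0,0,-0.06,0,0,0,0.1]
    - [0,0,-0.04,0,0,0,0.1]
    - [0,0,-0.02,0,0,0,0.1]
    - [0,0,0,0,0,0,0.1]
    - [0,0,0,0,0,0,0.5]
    - [0,0,0,0,0,0,0.5]
    - [0,0,0.2,0,0,0,0.5]
    - [0,0,0.6,0,0,0,0.5]

```text
time_s: 66.45
eef_pos: [0.4904, 0.0349, 0.1376]
ee_rot: [1.0, -0.024, -0.002, -0.0]
force: [-0.6, 0.7, 1.0]
width: 0.501
```

Emit:
carry_out:
  rows:
    - [0,0,0.6,0,0,0,0.6]
    - [0.122,-0.52,0.2,0,0,0.2,0.6]
    - [0.122,-0.52,0.2,0,0,0.2,0.6]
    - [0.122,-0.52,0,0,0,0.2,0.6]
    - [0.122,-0.52,0,0,0,0.2,0.6]
    - [0.122,-0.52,0,0,0,0.2,0.6]
    - [0.122,-0.52,0,0,0,0.2,0.6]
    - [0.122,-0.52,0,0,0,0.2,0.6]

```text
time_s: 67.45
eef_pos: [0.5598, -0.2577, 0.2183]
ee_rot: [0.864, 0.504, 0.0, -0.0]
force: [0.0, 0.0, -0.4]
width: 0.6
```

Emit:
carry_out:
  rows:
    - [0.122,-0.52,0,0,0,0.2,0.6]
    - [0,-0.4,0,0,0,0.015,0.6]
    - [0,0,0,0,0,0,0.6]
    - [0,0,0,0,0,0,0.6]
    - [0,0,0,0,0,0,0.6]
    - [0,0,0,0,0,0,0.6]
    - [0,0,0,0,0,0,0.6]
    - [0,0,0,0,0,0,0.6]

```text
time_s: 68.45
eef_pos: [0.5695, -0.3297, 0.2185]
ee_rot: [0.82, 0.573, 0.0, 0.0]
force: [-0.2, 0.1, -0.4]
width: 0.596
```

```bash
python3 - <<'E'
from mod import *
s=get_state(); q=s["ee_rot"]; print(s["eef_pos"].round(4),np.degrees(2*np.arctan2(q[1],q[0])).round(2))
im,C=grab("wrist","w17"); print(proj(C,[.5888,-.3891,.028]))
tops(im,C,[proj(C,[*p,.028]) for p in((.5888,-.3891),)],h=30)
E
```

```text
[ 0.5695 -0.3297  0.2185] 69.91
[263.47394445 249.18355385]
top 130.0 ctr [ 0.5888 -0.3888] size 29.6 22.5 long axis deg 69.9
```

Emit:
carry_out:
  rows:
    - [0.06,-0.188,-0.4,0,0,0,0.6]
    - [0.06,-0.188,-0.4,0,0,0,0.6]
    - [0.06,-0.188,-0.4,0,0,0,0.6]
    - [0.061,-0.188,-0.4,0,0,0,0.6]
    - [0,0,-0.3,0,0,0,0.6]
    - [0,0,-0.35,0,0,0,0.6]
    - [0,0,-0.25,0,0,0,0.6]
    - [0,0,-0.194,0,0,0,0.6]

```text
time_s: 69.5
eef_pos: [0.5887, -0.3901, 0.0021]
ee_rot: [0.82, 0.573, 0.0, -0.0]
force: [0.0, 0.1, -0.1]
width: 0.599
```

Emit:
carry_out:
  rows:
    - [0,0,0,0,0,0,0.1]
    - [0,0,0,0,0,0,0.1]
    - [0,0,0,0,0,0,0.1]
    - [0,0,0,0,0,0,0.1]
    - [0,0,0,0,0,0,0.1]
    - [0,0,0,0,0,0,0.1]
    - [0,0,0.1,0,0,0,0.1]
    - [0,0,0,0,0,0,0.1]

```text
time_s: 70.5
eef_pos: [0.5891, -0.3904, 0.0118]
ee_rot: [0.82, 0.573, 0.0, 0.001]
force: [-0.2, 0.1, -0.5]
width: 0.339
```

Emit:
carry_out:
  rows:
    - [0,0,0.62,0,0,0,0.1]
    - [0,0,0.62,0,0,0,0.1]
    - [-0.134,0.627,0.104,0,0,-0.18,0.1]
    - [-0.134,0.627,0.104,0,0,-0.18,0.1]
    - [-0.134,0.627,0.104,0,0,-0.18,0.1]
    - [-0.134,0.627,0.104,0,0,-0.18,0.1]
    - [-0.134,0.627,0.104,0,0,-0.18,0.1]
    - [-0.134,0.627,0.104,0,0,-0.18,0.1]

```text
time_s: 71.5
eef_pos: [0.5239, -0.0876, 0.1605]
ee_rot: [0.983, 0.182, 0.0, 0.0]
force: [0.8, 0.3, -0.6]
width: 0.337
```

Emit:
carry_out:
  rows:
    - [-0.134,0.627,0,0,0,-0.18,0.1]
    - [-0.134,0.627,0,0,0,-0.18,0.1]
    - [-0.134,0.627,0,0,0,-0.18,0.1]
    - [0,0,0,0,0,0,0.1]
    - [0,0,-0.2,0,0,0,0.1]
    - [0,0,-0.1,0,0,0,0.1]
    - [0,0,0,0,0,0,0.1]
    - [0,0,0,0,0,0,0.1]

```text
time_s: 72.5
eef_pos: [0.4925, 0.061, 0.1363]
ee_rot: [1.0, -0.026, 0.0, 0.0]
force: [-0.1, -0.5, -0.6]
width: 0.338
```

```bash
python3 - <<'E'
from h import *
s=get_state(); q=s["ee_rot"]; print(s["eef_pos"].round(4),np.degrees(2*np.arctan2(q[1],q[0])).round(2),s["width"],s["force"].round(2))
E
```

```text
[0.4925 0.061  0.1363] -3.02 0.3378092159759861 [-0.06 -0.45 -0.64]
```

Emit:
carry_out:
  rows:
    - [0,0.012,-0.3,0,0,0,0.1]
    - [0,0,-0.3,0,0,0,0.1]
    - [0,0,-0.1,0,0,0,0.1]
    - [0,0,-0.04,0,0,0,0.1]
    - [0,0,-0.02,0,0,0,0.1]
    - [0,0,0,0,0,0,0.1]
    - [0,0,0,0,0,0,0.5]
    - [0,0,0,0,0,0,0.5]

```text
time_s: 73.5
eef_pos: [0.4924, 0.0624, 0.0755]
ee_rot: [1.0, -0.026, 0.0, -0.0]
force: [0.7, 0.4, 0.4]
width: 0.497
```

Emit:
carry_out:
  rows:
    - [0,0,0.2,0,0,0,0.5]
    - [0,0,0.5,0,0,0,0.5]
    - [0,0,0.6,0,0,0,0.6]
    - [-0.3,-0.1,0.6,0,0,0,0.6]
    - [-0.3,-0.1,0.6,0,0,0,0.6]
    - [0,-0.1,0.5,0,0,0,0.6]
    - [0,0,0,0,0,0,0.6]
    - [0,0,0,0,0,0,0.6]

```text
time_s: 74.5
eef_pos: [0.4439, 0.0384, 0.3146]
ee_rot: [1.0, -0.026, -0.0, -0.0]
force: [-0.5, -0.2, 0.2]
width: 0.6
```

```bash
python3 - <<'E'
from h import *
s=get_state(); print(s["time_s"],s["eef_pos"].round(4),s["force"].round(2))
w,C=grab("wrist","w18"); a,S=grab("scene","s18"); b,D=grab("side","d18")
x,y=proj(C,[.49,.0175,.09]).astype(int); y0=max(y-110,0); x0=max(min(x-150,340),0)
W=cv2.resize(w[y0:y0+225,x0:x0+300],(400,300),interpolation=cv2.INTER_CUBIC)
s1=cv2.resize(a[195:345,250:450],(400,300),interpolation=cv2.INTER_CUBIC); d1=cv2.resize(b[160:310,240:440],(400,300),interpolation=cv2.INTER_CUBIC); f=cv2.resize(a,(400,300),interpolation=cv2.INTER_AREA)
cv2.imwrite("pics/fin.png",np.vstack([np.hstack([W,s1]),np.hstack([d1,f])])[:,:,::-1])
E
```

```text
74.5 [0.4439 0.0384 0.3146] [-0.48 -0.2   0.23]
```

View pics/fin.png

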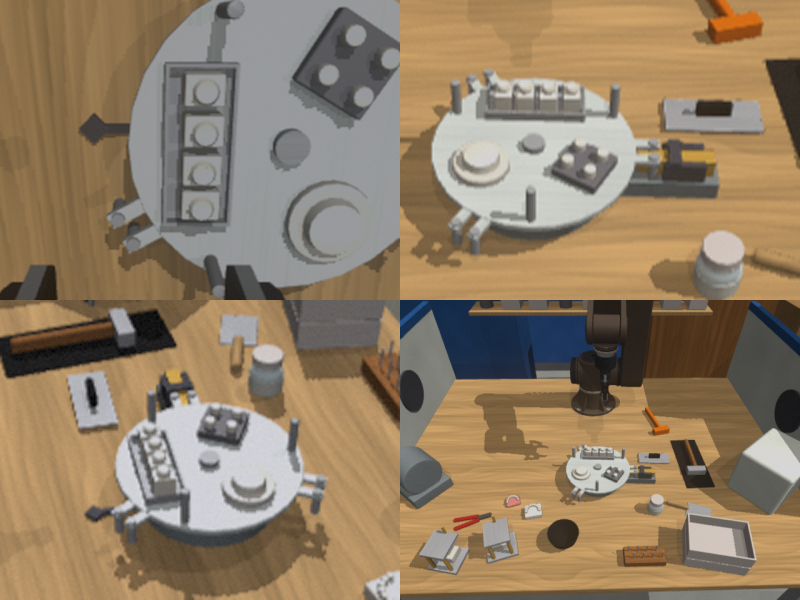

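The final montage shows four models upright in a row in the tray. The lid lies flat, handle up, on the bench, the hammer is on its mat, the wedge is between the pins and the bystanders look untouched. One last number check on the wedge, then I'll hand in.

```bash
python3 - <<'E'
from h import *
C=cal("scene"); im=cv2.imread("pics/s18.png"); hsv=cv2.cvtColor(im,cv2.COLOR_BGR2HSV)
m=((hsv[...,1]>130)&(hsv[...,0]>15)&(hsv[...,0]<30)&(hsv[...,2]>150))[255:290,385:430]; p=np.argwhere(m)[:,::-1]+[385,255]; i=p[:,0].argmax(); print(p[i],onz(C,*p[i],.059).round(4))
print(job.sign_off())
E
```

```text
[407 271] [0.5718 0.2491 0.059 ]
the job is handed in; nothing more can be done
None
```

The job is done and handed in at about 75 s of the 208 s allowed.

- **Turntable and wedge:** I turned the turntable by its pegs until the oblong tray faced the pointer. Then I tapped the wedge in with the hammer until it stopped advancing, with 59 N resisting.
- **Hammer and lid:** The hammer is back on its mat where it lay. The lid lies flat and handle-up on the bare bench between the mat and the turntable.
- **Models:** All four tooth models stand upright in a row in the tray.

**Last checks:** The wedge tail is at y ≈ 0.249 m, against 0.2488 m worked out for its tight position. Before tapping, the pins were within half a pixel of exact alignment. The final picture shows the models, lid, hammer and bystanders as they should be, though I judged the bystanders by eye only.

**What disagreed:** The real fingertips sat about 25 mm farther back than `arm.tcp_to_tips` says. The first peg grip therefore closed on nothing, and I worked from the observed offset after that. The first turn ended about 2.4° too far, and I corrected it before tapping. While lowering the lid I briefly pressed it on the bench with about 40 N at the wrist before easing off.

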